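# Set up a short optical line between lamp and beam block

## Robot

A 6-joint arm with a two-finger parallel gripper is mounted at the origin on a cart in front of the work surface, level with it; the furniture and walls round the work are solid. World frame = base frame: x ahead of the robot, y to its left, z up, the work surface at z = 0. Lengths are in mm, angles in rad, forces in N, time in s.
With the tool pointing down it reaches from about 325 to 900 mm from the base axis. Payload 6.1 kg.
Tool frame: the origin (TCP) lies midway between the tips of the shut fingers; the grasp point (between the pads) lies 19 mm behind it; z points along the fingers, y is the direction in which the jaws open and shut (so a half turn about z gives the same grasp; the last joint's range is limited). The gripper opens to 87 mm and grips with 3 to 60 N. Pads are 19 mm wide; open, the fingers measure 117 mm over their backs; the gripper's body (75 mm by 190 mm) begins 51 mm behind the grasp point.
Start: joints at [-1.388, 0.22, 1.526, -0, 1.395, -0.126], TCP at [189.94, -595.431, 193.538] pointing down, gripper open.
Joint ranges: [-2.98, 2.98], [-0.91, 2.08], [0.09, 2.57], [-1.24, 4.39], [0.2, 2.65], [-2.68, 2.68]. Speed limits (rad/s): [2.57, 2.57, 3.01, 3.14, 3.14, 3.14].

## Interface

Orientations are given as a unit quaternion [x, y, z, w].
In Python, from plant import monitor, camera, get_calibration, order gives the robot as it stands. The module is installed in compiled form; this text tells all that it offers.
- The arm moves only by the shell command python3 -m inch 'ROWS' [FORCE]. ROWS is JSON, a list of rows, each an object with "hand": the finger opening in m, from 0 to 0.087; "slide": the shift along the tool's x, y, z in m, a list of three; "spin": the turn about the tool's z in degrees. A call has exactly 10 rows; each row is the pose to reach, as a shift and turn from the pose commanded when the call began, along the tool's axes at that moment; what a row does not reach only later rows make up. A row lasts 1/8 s, in which the tool goes at most 62.5 mm and 10.7 degrees, less where a joint would pass 70% of its speed; a pose out of reach is approached as far as the arm can. A call with a gripper value outside its range is refused whole. The fingers move at their own pace and stop on an object; FORCE is the grip in N (left out, the last holds). Time passes only in rows, so rows that repeat a pose let the fingers close, or fill a call up. It gives the time, the measured TCP pose, the force and the opening at its end, in the units of the state.
- monitor.get_state(): the state, without advancing time (a new reading comes with each control period).
- camera(name): name is "scene" or "top" or "wrist"; returns the picture (420x560x3 uint8, blue, green, red); there is no depth.
- get_calibration(name): a dict with "fx", "fy", "cx", "cy" (pixels), "xyz" and "orientation" of the camera in the world. Camera axes: x right, y down, z forward; pixel columns grow to the right and rows downward; lengths in mm; the calibration is good to about 2 mm. The wrist camera is an equidistant fisheye: a pixel r from the principal point sees the ray r / f radians off the axis. A picture is of the moment at which its call begins: read the wrist's pose just before it. get_calibration takes no time and is no camera call; for the wrist camera it gives the pose at the moment of the call.
- order.finish_job(): hands the job in, once; it reports no verdict.
The state is a dict: "t": time; "joint_pos": joint angles; "dq": joint speeds; "tau": joint torques, N m; "tcp_pos": TCP position; "orientation": TCP orientation; "force": force on the tool from outside, world axes, zero at the start; "ft_torque": the same for the moment, N m; "grip_width": finger opening in mm.
Only numpy, scipy, OpenCV 4.12 (cv2) and the standard library are available. Lean on these libraries where they do the work, as an engineer would, in place of code of your own. Each camera call takes 0.05 s, during which the arm holds its last target.

## Task

Set up the optical line on the three blue plates: stand the iris on the end plate next to the white globe lamp, the taller of the two loose post holders on the middle plate, and the round power sensor on the end plate farthest from the lamp, each upright on the middle of its plate, with the flat faces of iris and sensor square to the row so that light coming along it meets them face-on (either way round). Cap the tall post holder with the brass nut, standing neck up and centred on its top. Leave the shorter post holder and the dropper bottle where they are.

Things in the scene. Friction and masses are not known exactly. Their poses are not given: they have to be found in the camera images.
- iris_c (a point): iris: black flat ring with a hole in the middle, a thin light lever at its rim and a small foot, 14 x 43 x 42 mm high overall, 50 g. Point: middle of the ring's hole, 21 mm above its underside and straight above the middle of its foot (14 x 22 mm). z up, x through the hole (normal to the ring's flat faces). The ring is 38 mm across and 8 mm thick along x: pinch it across that thickness.
- tall_holder_c (a point): the taller of the two loose black post holders that stand nearer the robot than the row of plates: upright round tube with a pale brass thumb screw on one side, 32 x 47 x 86 mm high, 110 g. Point: on the tube's axis, 43 mm above its underside. z up; the tube is 25 mm across (foot 32 mm across, 8 mm high), its flat top is 86 mm above the underside; the thumb screw sticks out 32 mm from the axis along -y at 56 mm height, so pinch the tube along x.
- brass_nut_c (a point): brass knurled nut: round body 28 mm across and 17 mm high with a narrower neck (12 mm across) on top, 26 mm high in all, 50 g. It starts on the table, neck up. Point: on its axis, 13 mm above its flat underside. z up.
- sensor_c (a point): power sensor: round black disc standing on edge on a small foot (22 x 30 mm), with a dark window ringed in white on one face and a thin light-coloured post on top; 24 x 60 x 80 mm high, 210 g. Point: on its middle plane, 40 mm above its underside. z up, x normal to the disc's flat faces. The disc is 60 mm across, 22 mm thick along x, its centre 31 mm above the underside; the post (8 mm across) reaches from 60 to 80 mm height: pinch the disc across its thickness.
- plate_m: square blue plate, 60 x 60 x 4 mm, bolted to the table, with a white circle (43 mm across) at its middle and a white line along the row; one of three identical plates in a row; origin at the centre of its underside (top face 4 mm higher), z up, y along the row. This is the middle one.
- plate_l: square blue plate, 60 x 60 x 4 mm, bolted to the table, with a white circle (43 mm across) at its middle and a white line along the row; one of three identical plates in a row; origin at the centre of its underside (top face 4 mm higher), z up, y along the row. This is the left-hand one (as the robot sees it), about 120 mm from the middle one.
- plate_r: square blue plate, 60 x 60 x 4 mm, bolted to the table, with a white circle (43 mm across) at its middle and a white line along the row; one of three identical plates in a row; origin at the centre of its underside (top face 4 mm higher), z up, y along the row. This is the right-hand one (as the robot sees it), about 120 mm from the middle one.
- lamp: globe lamp: white ball (44 mm across) on a black stem and round foot (46 mm across), 98 mm high, bolted down at the left or the right end of the row of plates, about 105 mm beyond the nearest plate. Origin at the centre of its underside. At the other end of the row, as far beyond, a black finned beam block (26 x 50 x 58 mm) is bolted down.
- short_holder_c (a point): bystander: the shorter black post holder, of the same kind, 32 x 47 x 61 mm high, 85 g. Point: on its axis, 30 mm above its underside. Stays where it is.
- dropper_c (a point): bystander: amber dropper bottle with black top, 30 x 29 x 88 mm high. Point: its middle, 44 mm above its underside. Stays where it is.
Things that resemble listed ones, but are neither listed nor needed, are in the scene too. Leave any brown or red look-alike of the part that bears brass_nut_c alone.

How it is judged (in metres and radians):
At the end, for the whole second after the job is handed in: On their plates (iris by the lamp, tall holder middle, sensor farthest), each within 15 mm of the plate centre and upright within 7 degrees; iris and sensor square to the row within 20 degrees; nut upright on the holder within 9 mm of its axis; all at rest (((horizontal distance between lamp and plate_l below 0.17 m and horizontal distance between iris_c and plate_l below 0.015 m and height (world z) of iris_c between 0.021 and 0.029 m and angle between each of iris_c, sensor_c's own z axis and vertical below 0.12 rad and horizontal distance between sensor_c and plate_r below 0.015 m and height (world z) of sensor_c between 0.04 and 0.048 m) or (horizontal distance between lamp and plate_r below 0.17 m and horizontal distance between iris_c and plate_r below 0.015 m and height (world z) of iris_c between 0.021 and 0.029 m and angle between each of iris_c, sensor_c's own z axis and vertical below 0.12 rad and horizontal distance between sensor_c and plate_l below 0.015 m and height (world z) of sensor_c between 0.04 and 0.048 m)) and horizontal distance between tall_holder_c and plate_m below 0.015 m and height (world z) of tall_holder_c between 0.043 and 0.051 m and angle between each of tall_holder_c, brass_nut_c's own z axis and vertical below 0.12 rad and horizontal distance between brass_nut_c and tall_holder_c below 0.009 m and z of brass_nut_c in the frame of tall_holder_c between 0.052 and 0.06 m and angle between the x axis of each of iris_c, sensor_c and the y axis of plate_m, either way round below 0.35 rad and linear speed of each of iris, tall_holder, brass_nut, sensor below 0.01 m/s); the robot touches nothing.
It fails at once if the shorter post holder or the dropper bottle is moved more than 25 mm (distance of any of short_holder_c, dropper_c from where it was at the start of the episode above 0.025 m).
It also fails if it takes over 102 s, if anything falls off the work surface, if the arm or the gripper's body presses on something with over 40 N, if the wrist force passes 120 N, or if a joint passes its speed limit or range.

## Working session

There is one attempt and no reset: what is moved stays moved. The work goes in short steps, Python scripts to look and compute and a shell command to move; the robot and the scene stay as the last step left them, time stands still between calls to the robot, and variables do not carry over. Pictures are saved under pics/ and viewed, and the job is handed in when it is done.

```bash
mkdir -p pics; ls; python3 - <<'E'
from plant import monitor, camera, get_calibration, order
import cv2
print(monitor.get_state())
for n in ["scene","top","wrist"]:
    print(n,get_calibration(n))
    cv2.imwrite(f"pics/{n}0.png",camera(n))
E
```

```text
pics
{'t': 0.0, 'joint_pos': array([-1.38812630e+00,  2.21210970e-01,  1.52762461e+00, -1.74407302e-05,
        1.39470434e+00, -1.26076821e-01]), 'dq': array([ 0.00029052,  0.00271207,  0.00036844, -0.00088247,  0.00262933,
        0.00114166]), 'tau': array([ 1.84937067e-03, -4.94607675e+01, -3.87378287e+01,  7.00880494e-02,
        5.71990921e-02, -1.62790311e-04]), 'tcp_pos': array([ 189.79421628, -594.76671585,  192.4395659 ]), 'orientation': array([ 9.88107363e-01,  1.53762448e-01, -3.61272952e-05, -9.72996217e-04]), 'force': array([ 0.00675718, -0.27458794, -0.29074269]), 'ft_torque': array([ 0.00951818, -0.05546572,  0.01140853]), 'grip_width': 87.2920537816333}
scene {'fx': 396.2159326469817, 'fy': 396.2159326469817, 'cx': 284.26036769623107, 'cy': 210.48539026910265, 'xyz': array([ 225.56367994, -552.79391872,  784.46895972]), 'orientation': array([ 0.90668332, -0.23106762,  0.0877302 , -0.34181358])}
top {'fx': 389.85688748699624, 'fy': 389.85688748699624, 'cx': 278.35991261427864, 'cy': 207.1988935955837, 'xyz': array([ 345.12482825,    4.6716722 , 1029.77626346]), 'orientation': array([ 0.71395112, -0.69534464,  0.06013854, -0.05615144])}
wrist {'fx': 325.19226210127806, 'fy': 325.19226210127806, 'cx': 277.35265625392776, 'cy': 205.47157988115075, 'xyz': array([ 261.51874309, -572.25098114,  384.36800543]), 'orientation': array([ 0.79985882, -0.58381552, -0.08284698,  0.11190035])}
```

View pics/scene0.png

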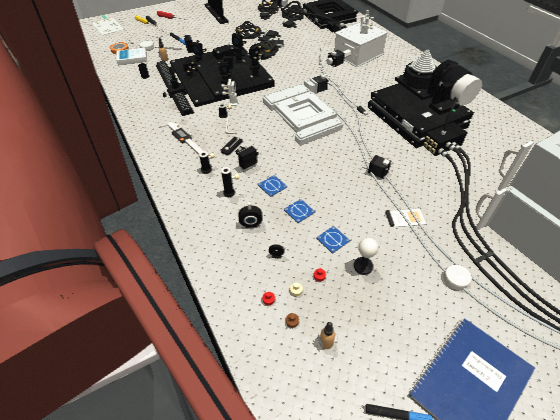

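View pics/top0.png

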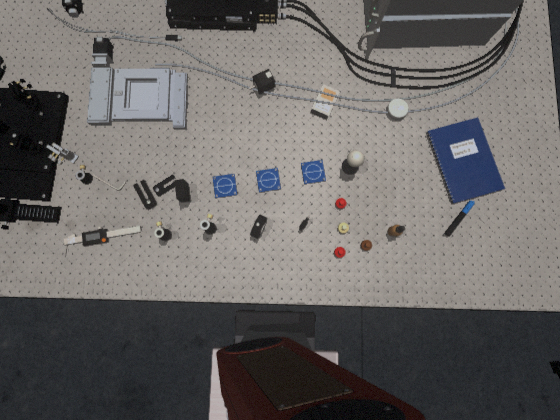

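View pics/wrist0.png

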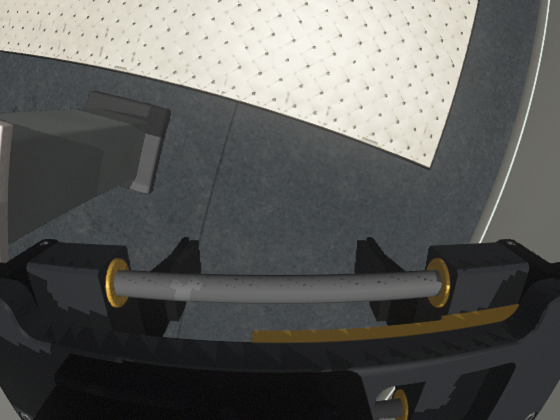

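Scene shows plates at (272,186), (299,211), (333,239), with the lamp (366,255) near the right-hand one. The holders are at (205,163) and (228,182), the sensor at (250,216), the iris at (277,251), the pale nut at (296,289), reds and brown beside it, and the dropper at (328,335). I'll enlarge the top view and scene.

```bash
cat > h.py <<'E'
import numpy as np, cv2
from scipy.spatial.transform import Rotation as R
from plant import monitor, camera, get_calibration, order
def ray(name,u,v,c=None):
    c=c or get_calibration(name)
    x=(u-c['cx'])/c['fx'];y=(v-c['cy'])/c['fy']
    if name=='wrist':
        r=np.hypot(x,y); d=np.array([np.sin(r)*x/r,np.sin(r)*y/r,np.cos(r)]) if r>0 else np.array([0,0,1.])
    else: d=np.array([x,y,1.])
    return np.array(c['xyz']),R.from_quat(c['orientation']).apply(d)
def at(name,u,v,z,c=None):
    o,d=ray(name,u,v,c); return o+d*(z-o[2])/d[2]
def proj(name,p,c=None):
    c=c or get_calibration(name)
    q=R.from_quat(c['orientation']).inv().apply(np.array(p,float)-c['xyz'])
    if name=='wrist':
        th=np.arctan2(np.hypot(q[0],q[1]),q[2]);k=th/np.hypot(q[0],q[1])
        return c['cx']+c['fx']*k*q[0],c['cy']+c['fy']*k*q[1]
    return c['cx']+c['fx']*q[0]/q[2],c['cy']+c['fy']*q[1]/q[2]
def crop(img,u0,v0,w,h,s,fn):
    c=cv2.resize(img[v0:v0+h,u0:u0+w],None,fx=s,fy=s,interpolation=cv2.INTER_CUBIC)
    for i in range(0,w,10):
        if (u0+i)%20==0: cv2.putText(c,str(u0+i),(i*s,8),0,.3,(0,0,255),1); cv2.line(c,(i*s,10),(i*s,14),(0,0,255))
    for i in range(0,h,10):
        if (v0+i)%10==0: cv2.putText(c,str(v0+i),(0,i*s+4),0,.3,(0,0,255),1); cv2.line(c,(20,i*s),(24,i*s),(0,0,255))
    cv2.imwrite(fn,c)
E
python3 - <<'E'
from h import *
t=cv2.imread('pics/top0.png');s=cv2.imread('pics/scene0.png')
crop(t,140,140,140,110,5,'pics/t0a.png')
crop(t,250,140,160,120,5,'pics/t0b.png')
crop(s,180,130,190,150,4,'pics/s0a.png')
E
```

```text
(no output)
```

View pics/t0a.png

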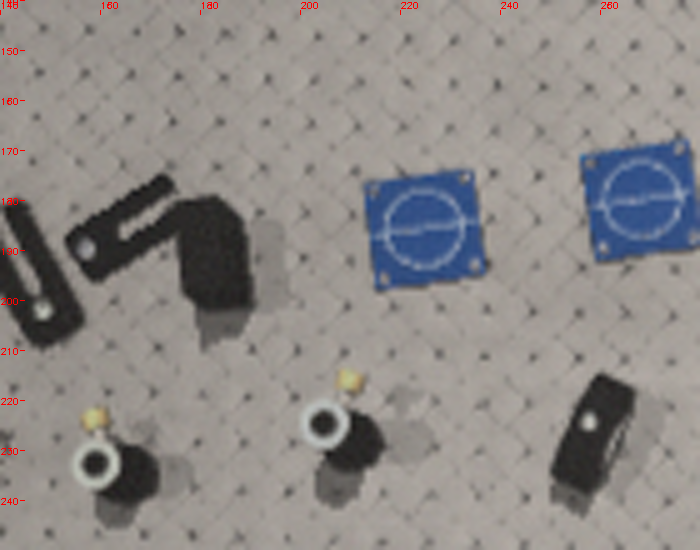

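View pics/t0b.png

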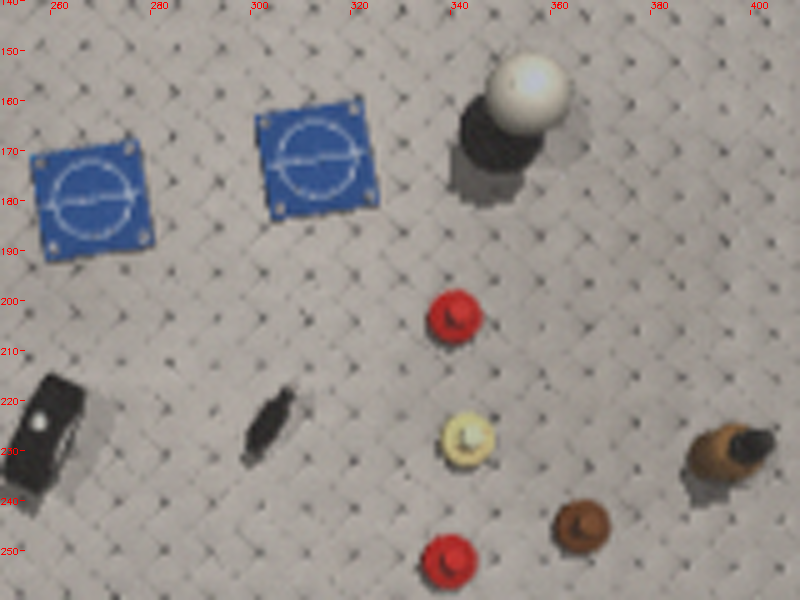

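View pics/s0a.png

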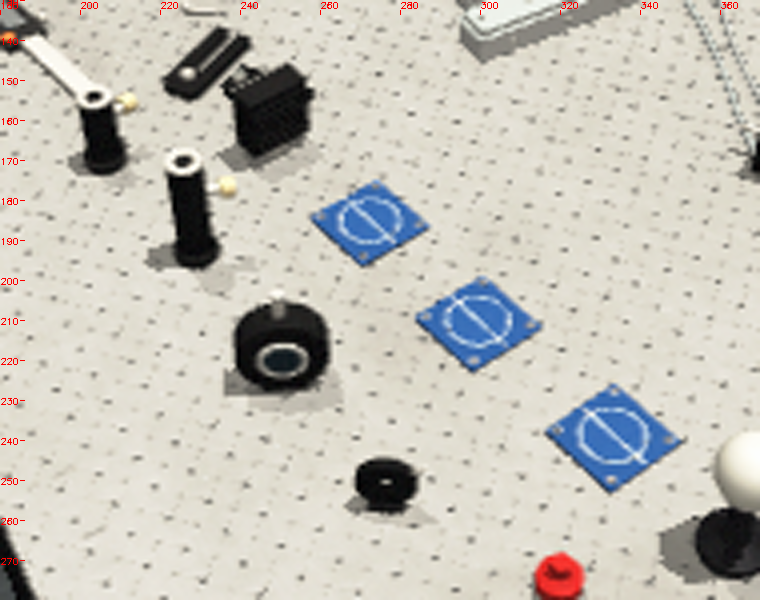

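```bash
python3 - <<'E'
from h import *
np.set_printoptions(precision=1,suppress=True)
T={'pl':(224.8,185.8,4),'pm':(268.3,180,4),'pr':(313.6,172,4),'talltop':(205,224.8,86),'tallscrew':(209.8,216.2,56),'shorttop':(159.2,232.8,61),'sensorpost':(257.8,224.4,80),
'iris':(304,225.2,38),'nut':(344.2,227.4,26),'dropper':(400.5,228.5,88)}
for k,(u,v,z) in T.items(): print('top',k,at('top',u,v,z))
S={'pl':(180+369/4,130+221/4,4),'pm':(180+479/4,130+321/4,4),'pr':(180+613/4,130+436/4,4),'talltop':(180+183/4,130+162/4,86),'tallscrew':(180+230/4,130+187/4,56),'shorttop':(180+93/4,130+97/4,61),'sensorpost':(180+278/4,130+297/4,80),'irishole':(180+386/4,130+482/4,21)}
for k,(u,v,z) in S.items(): print('scene',k,at('scene',u,v,z))
E
```

```text
top pl [570.  146.5   4. ]
top pm [589.2  30.1   4. ]
top pr [614.9 -91.9   4. ]
top talltop [453.8 178.6  86. ]
top tallscrew [479.3 173.3  56. ]
top shorttop [433.6 295.7  61. ]
top sensorpost [458.9  50.6  80. ]
top iris [465.  -65.6  38. ]
top nut [ 463.5 -170.8   26. ]
top dropper [ 457.2 -297.    88. ]
scene pl [570.5 147.2   4. ]
scene pm [591.2  30.6   4. ]
scene pr [616.4 -90.8   4. ]
scene talltop [453.8 178.5  86. ]
scene tallscrew [481.4 172.7  56. ]
scene shorttop [433.  295.5  61. ]
scene sensorpost [459.3  48.   80. ]
scene irishole [471.7 -65.3  21. ]
```

```bash
cat >> h.py <<'E'
def go(x,y,z,phi=None):
    """print slide(m)/spin for target TCP (mm) and jaw line angle phi (deg)"""
    s=monitor.get_state(); Rm=R.from_quat(s['orientation']).as_matrix()
    psi=np.degrees(np.arctan2(Rm[1,0],Rm[0,0])); cur=psi-90
    d=Rm.T@(np.array([x,y,z])-s['tcp_pos'])/1000
    spin=0 if phi is None else -((phi-cur+90)%180-90)
    j=np.degrees(s['joint_pos'])
    print('t %.2f tcp'%s['t'],s['tcp_pos'].round(1),'F',s['force'].round(1),'w %.1f'%s['grip_width'],'jaw %.1f j6 %.0f'%(cur,j[5]))
    print('slide',d.round(4),'spin %.1f'%spin, 'tilt',Rm[2].round(3), 'j6new ~%.0f'%(spin + np.degrees(np.arctan2(y,x)) - j[0] + j[5]))
E
python3 - <<'E'
from h import *
np.set_printoptions(precision=1,suppress=True)
f=lambda px,py,u0,v0:(u0+px/5,v0+py/5)
def ang(a,b,z):
    p=at('top',*a,z);q=at('top',*b,z);d=p-q;print(p,q,np.hypot(*d[:2]),'edge',np.degrees(np.arctan2(d[1],d[0])))
print('sensor');ang(f(635,390,140,140),f(590,492,140,140),31);ang(f(600,374,140,140),f(552,482,140,140),31)
print('iris');ang(f(289,388,250,140),f(249,462,250,140),21)
print('row');ang((224.8,185.8),(313.6,172),4)
print('lamp ball',at('top',355.8,158.8,76),'foot',at('top',350.4,166.4,4),'ball scene',at('scene',368.5,248,76))
go(468,-65,200,35)
E
```

```text
sensor
[482.   29.8  31. ] [428.7  51.2  31. ] 57.47770732864838 edge -21.89597807986722
[489.9  48.2  31. ] [433.3  70.9  31. ] 60.97683837041976 edge -21.877956594625374
iris
[487.3 -76.5  21. ] [448.  -56.2  21. ] 44.247180174873144 edge -27.246187596292273
row
[570.  146.5   4. ] [614.9 -91.9   4. ] 242.61954319792468 edge 100.64780429550989
lamp ball [ 633.4 -191.8   76. ] foot [ 633.3 -191.8    4. ] ball scene [ 634.8 -191.2   76. ]
t 0.15 tcp [ 189.8 -594.9  192.7] F [0.6 0.5 0.2] w 87.0 jaw -72.3 j6 -7
slide [ 0.4 -0.4 -0. ] spin 72.7 tilt [ 0. -0. -1.] j6new ~137
```

```bash
sed -i '1i import numpy as _n; _n.set_printoptions(precision=4,suppress=True)' h.py; python3 - <<'E'
from h import *
go(468,-65,160,62.8)
E
```

```text
t 0.15 tcp [ 189.8 -594.9  192.7] F [0.6 0.5 0.2] w 87.0 jaw -72.3 j6 -7
slide [ 0.426  -0.4203  0.0334] spin 44.9 tilt [ 0.    -0.002 -1.   ] j6new ~109
```

```bash
python3 -m inch '[{"hand":0.087,"slide":[0.043,-0.042,0.003],"spin":4.5},{"hand":0.087,"slide":[0.085,-0.084,0.006],"spin":9},{"hand":0.087,"slide":[0.128,-0.126,0.01],"spin":14},{"hand":0.087,"slide":[0.17,-0.168,0.013],"spin":18},{"hand":0.087,"slide":[0.213,-0.21,0.017],"spin":23},{"hand":0.087,"slide":[0.256,-0.252,0.02],"spin":28},{"hand":0.087,"slide":[0.298,-0.294,0.023],"spin":33},{"hand":0.087,"slide":[0.341,-0.336,0.027],"spin":38},{"hand":0.087,"slide":[0.384,-0.378,0.03],"spin":42},{"hand":0.087,"slide":[0.426,-0.42,0.033],"spin":45}]' 15
python3 - <<'E'
from h import *
c=get_calibration('wrist'); im=camera('wrist'); cv2.imwrite('pics/w1.png',im); print(c)
go(468,-65,20,62.8)
for p in [(468,-65,21),(468,-65,40),(459,49.5,80),(453.8,178.6,86),(463.5,-170.8,26)]: print(p,proj('wrist',p,c))
E
```

```text
t: 1.4
tcp_pos: [468.7, -63.9, 160.5]
orientation: [0.972, -0.237, 0.0, 0.0]
force: [0.0, -1.5, -0.3]
grip_width: 87.0
{'fx': 325.19226210127806, 'fy': 325.19226210127806, 'cx': 277.35265625392776, 'cy': 205.47157988115075, 'xyz': array([535.3511, -98.8373, 352.3727]), 'orientation': array([-0.5147,  0.846 ,  0.1189, -0.0722])}
t 1.45 tcp [470.7 -57.5 160.2] F [-1.6  5.8  0.5] w 86.9 jaw -117.3 j6 101
slide [0.0011 0.0086 0.1401] spin -0.1 tilt [-0.    -0.005 -1.   ] j6new ~109
(468, -65, 21) (np.float64(278.3214788196942), np.float64(187.41271795363198))
(468, -65, 40) (np.float64(278.37161604754823), np.float64(191.67716748913153))
(459, 49.5, 80) (np.float64(176.94520435572153), np.float64(263.3765715801329))
(453.8, 178.6, 86) (np.float64(91.55238842397702), np.float64(311.2043740169085))
(463.5, -170.8, 26) (np.float64(371.47039304125826), np.float64(146.8884676510652))
```

View pics/w1.png

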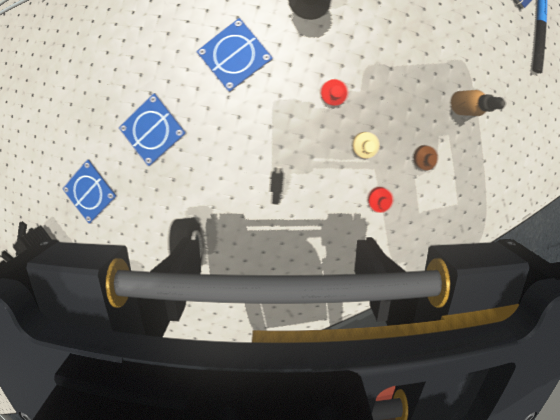

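```bash
python3 -m inch '[{"hand":0.087,"slide":[0,0,0.01],"spin":0},{"hand":0.087,"slide":[0,0,0.03],"spin":0},{"hand":0.087,"slide":[0,0,0.05],"spin":0},{"hand":0.08,"slide":[0,0,0.06],"spin":0},{"hand":0.07,"slide":[0,0,0.07],"spin":0},{"hand":0.06,"slide":[0,0,0.07],"spin":0},{"hand":0.06,"slide":[0,0,0.07],"spin":0},{"hand":0.06,"slide":[0,0,0.07],"spin":0},{"hand":0.06,"slide":[0,0,0.07],"spin":0},{"hand":0.06,"slide":[0,0,0.07],"spin":0}]' 15
python3 - <<'E'
from h import *
c=get_calibration('wrist'); im=camera('wrist'); 
crop(im,200,90,170,170,4,'pics/w2.png')
go(468,-65,20,62.8)
for p in [(468,-65,21),(468,-65,40),(468,-65,2)]: print(p,proj('wrist',p,c))
E
```

```text
t: 2.7
tcp_pos: [468.3, -65.8, 90.7]
orientation: [0.972, -0.236, 0.0, 0.0]
force: [-0.3, 0.2, 0.3]
grip_width: 59.6
t 2.75 tcp [468.2 -65.8  90.7] F [ 0.6 -0.2 -0.5] w 60.2 jaw -117.3 j6 100
slide [-0.0006 -0.0006  0.0707] spin -0.1 tilt [ 0. -0. -1.] j6new ~109
(468, -65, 21) (np.float64(276.3092893596506), np.float64(206.42814456279848))
(468, -65, 40) (np.float64(276.22600524580884), np.float64(213.1995774492269))
(468, -65, 2) (np.float64(276.38236208095555), np.float64(200.50682453254944))
```

View pics/w2.png

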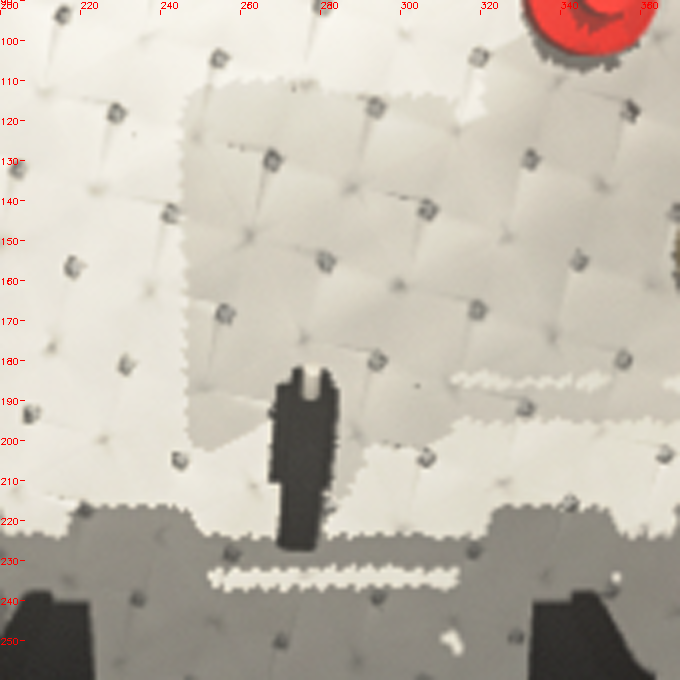

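Wrist crop: the iris is edge-on at cols 268–283, rows 184–227, midway between the fingers (222/332) as predicted. I'll descend and grip.

```bash
python3 -m inch '[{"hand":0.06,"slide":[0,-0.001,0.03],"spin":0},{"hand":0.06,"slide":[0,-0.001,0.055],"spin":0},{"hand":0.06,"slide":[0,-0.001,0.068],"spin":0},{"hand":0.06,"slide":[0,-0.001,0.071],"spin":0},{"hand":0.06,"slide":[0,-0.001,0.071],"spin":0},{"hand":0.03,"slide":[0,-0.001,0.071],"spin":0},{"hand":0.0,"slide":[0,-0.001,0.071],"spin":0},{"hand":0.0,"slide":[0,-0.001,0.071],"spin":0},{"hand":0.0,"slide":[0,-0.001,0.071],"spin":0},{"hand":0.0,"slide":[0,-0.001,0.071],"spin":0}]' 15
python3 - <<'E'
from h import *
go(614.1,-83.5,100,100.7)
E
```

```text
t: 4.0
tcp_pos: [468.6, -64.9, 19.6]
orientation: [0.972, -0.236, 0.0, 0.0]
force: [0.1, -0.3, 0.4]
grip_width: 17.8
t 4.00 tcp [468.6 -64.9  19.6] F [ 0.1 -0.3  0.4] w 17.8 jaw -117.3 j6 100
slide [ 0.1378 -0.0503 -0.0804] spin -38.0 tilt [ 0. -0. -1.] j6new ~72
```

```bash
python3 -m inch '[{"hand":0.0,"slide":[0,0,0],"spin":0},{"hand":0.0,"slide":[0,0,0],"spin":0},{"hand":0.0,"slide":[0,0,0],"spin":0},{"hand":0.0,"slide":[0,0,0],"spin":0},{"hand":0.0,"slide":[0,0,-0.01],"spin":0},{"hand":0.0,"slide":[0,0,-0.025],"spin":0},{"hand":0.0,"slide":[0,0,-0.04],"spin":0},{"hand":0.0,"slide":[0,0,-0.06],"spin":0},{"hand":0.0,"slide":[0,0,-0.075],"spin":0},{"hand":0.0,"slide":[0,0,-0.08],"spin":0}]' 15
python3 - <<'E'
from h import *
go(614.1,-83.5,100,100.7)
im=camera('wrist'); crop(im,200,150,170,170,4,'pics/w3.png')
E
```

```text
t: 5.25
tcp_pos: [469.6, -65.2, 101.3]
orientation: [0.972, -0.236, 0.001, 0.0]
force: [0.2, 0.8, -0.2]
grip_width: 0.6
t 5.25 tcp [469.6 -65.2 101.3] F [ 0.2  0.8 -0.2] w 0.6 jaw -117.3 j6 100
slide [ 0.1368 -0.0501  0.0017] spin -38.0 tilt [ 0.003 -0.    -1.   ] j6new ~72
```

View pics/w3.png

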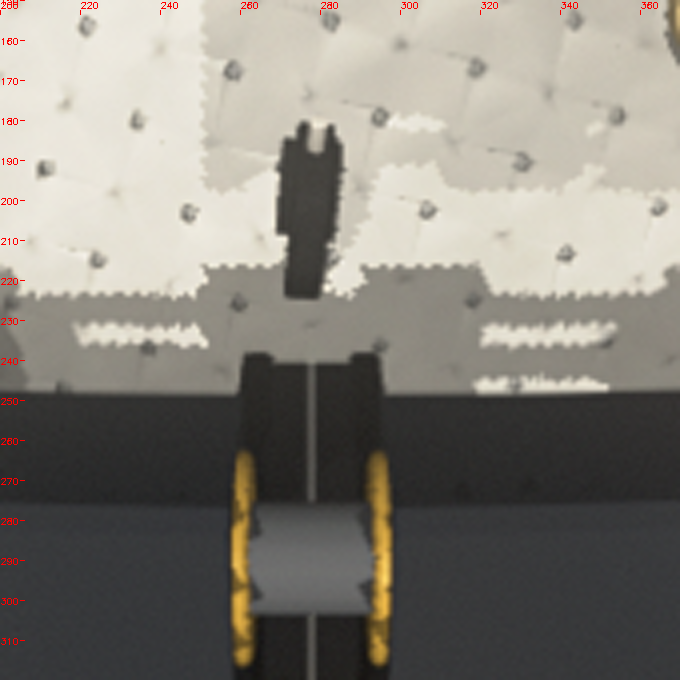

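```bash
python3 - <<'E'
from h import *
c=get_calibration('wrist'); s=monitor.get_state()
print(proj('wrist',s['tcp_pos'],c))
for z in (2,21,40): print(proj('wrist',(468,-65,z),c))
cv2.imwrite('pics/s1.png',camera('scene'));cv2.imwrite('pics/t1.png',camera('top'))
crop(cv2.imread('pics/s1.png'),230,200,120,100,6,'pics/s1c.png')
crop(cv2.imread('pics/t1.png'),250,180,120,90,6,'pics/t1c.png')
for u,v in ((277,187),(276,222)):
  for z in (21,30): print(u,v,z,at('wrist',u,v,z,c))
E
```

```text
(np.float64(276.85444268512737), np.float64(236.15587523907868))
(np.float64(277.62021287771654), np.float64(198.5768804050516))
(np.float64(277.6223803593913), np.float64(204.11819256484327))
(np.float64(277.62478415774785), np.float64(210.42645819995613))
277 187 21 [481.7913 -71.5037  21.    ]
277 187 30 [483.5782 -72.4429  30.    ]
276 222 21 [454.0695 -56.2125  21.    ]
276 222 30 [456.7733 -57.6574  30.    ]
```

View pics/s1c.png

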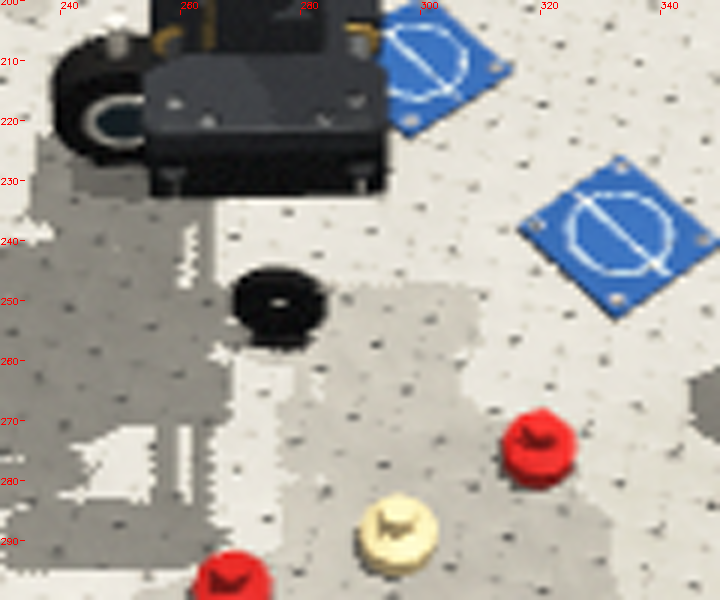

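View pics/t1c.png

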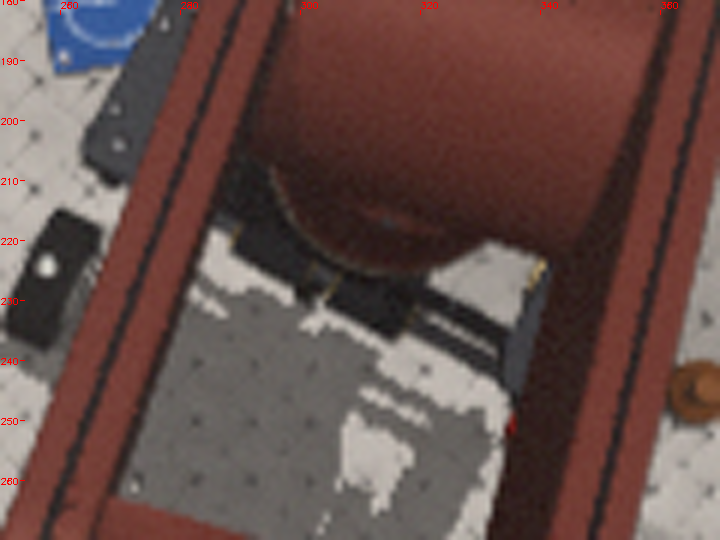

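```bash
python3 -m inch '[{"hand":0.04,"slide":[0,0,0.0],"spin":0},{"hand":0.04,"slide":[0,0,0.0],"spin":0},{"hand":0.04,"slide":[0,0,0.03],"spin":0},{"hand":0.04,"slide":[0,0,0.06],"spin":0},{"hand":0.04,"slide":[0,0,0.08],"spin":0},{"hand":0.04,"slide":[0,0,0.086],"spin":0},{"hand":0.0,"slide":[0,0,0.086],"spin":0},{"hand":0.0,"slide":[0,0,0.086],"spin":0},{"hand":0.0,"slide":[0,0,0.086],"spin":0},{"hand":0.0,"slide":[0,0,0.086],"spin":0}]' 30
python3 - <<'E'
from h import *
go(468.6,-65,14,62.8)
im=camera('wrist'); crop(im,200,150,170,140,4,'pics/w4.png')
go(468.6,-65,14,62.8)
E
```

```text
t: 6.65
tcp_pos: [469.0, -65.1, 14.1]
orientation: [0.972, -0.236, 0.001, 0.0]
force: [-0.1, -0.5, 0.6]
grip_width: 7.8
t 6.65 tcp [469.  -65.1  14.1] F [-0.1 -0.5  0.6] w 7.8 jaw -117.3 j6 100
slide [-0.0004  0.0002  0.0001] spin -0.1 tilt [ 0.001 -0.    -1.   ] j6new ~109
t 6.70 tcp [468.9 -65.   14. ] F [-0.1 -0.3  0.4] w 4.9 jaw -117.3 j6 100
slide [-0.0003  0.0001 -0.    ] spin -0.1 tilt [ 0.001 -0.    -1.   ] j6new ~109
```

View pics/w4.png

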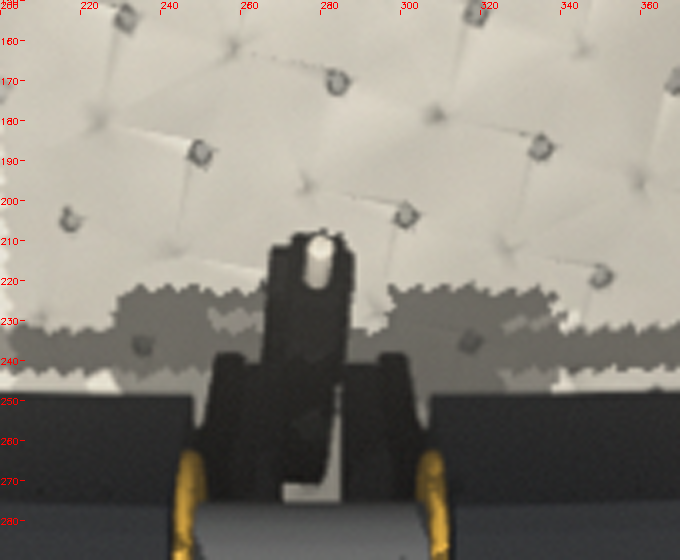

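```bash
python3 - <<'E'
from h import *
c=get_calibration('wrist')
for p in [(468.6,-65,2),(468.6,-65,21),(468.6,-65,40),(485.5,-73.7,21),(451.7,-56.3,21)]: print(p,proj('wrist',p,c))
im=camera('wrist'); crop(im,200,150,170,140,4,'pics/w5.png'); 
go(468.6,-65,14,62.8)
crop(camera('scene'),230,200,120,100,6,'pics/s2c.png')
go(468.6,-65,14,62.8)
E
```

```text
(468.6, -65, 2) (np.float64(277.06323528754695), np.float64(230.0706830214663))
(468.6, -65, 21) (np.float64(277.02392135788887), np.float64(240.8168453534035))
(468.6, -65, 40) (np.float64(276.97720870019816), np.float64(253.63742721575306))
(485.5, -73.7, 21) (np.float64(276.99903688029343), np.float64(211.1681401901328))
(451.7, -56.3, 21) (np.float64(277.04887858774396), np.float64(268.41610142381893))
t 6.75 tcp [468.8 -65.   13.8] F [-0.9  0.6  0.5] w 2.9 jaw -117.3 j6 100
slide [-0.0002  0.0001 -0.0002] spin -0.1 tilt [ 0.001 -0.    -1.   ] j6new ~109
t 6.80 tcp [468.8 -65.   13.8] F [0.9 0.6 1.1] w 1.7 jaw -117.3 j6 100
slide [-0.0002  0.0001 -0.0002] spin -0.1 tilt [ 0. -0. -1.] j6new ~109
```

View pics/w5.png

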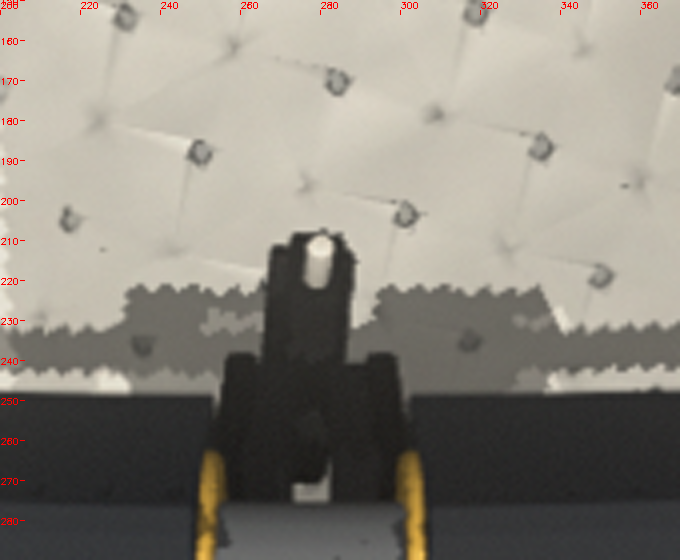

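View pics/s2c.png

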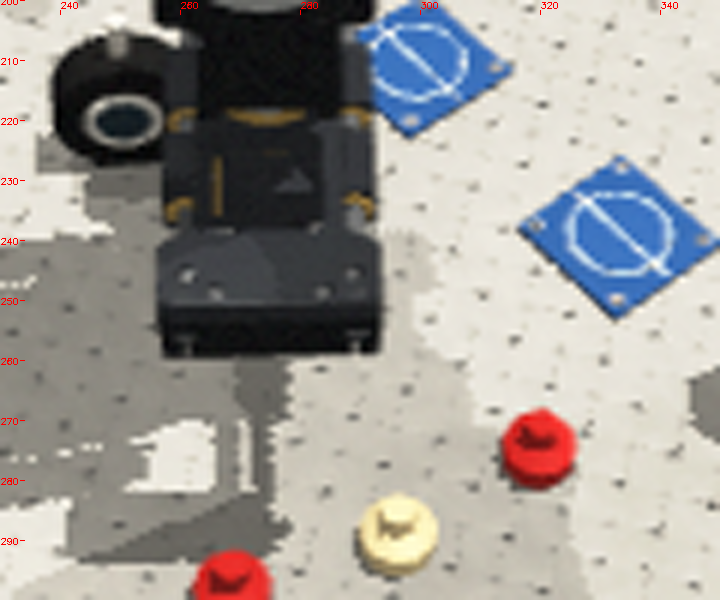

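```bash
python3 -m inch '[{"hand":0.0,"slide":[0,0,0],"spin":0},{"hand":0.0,"slide":[0,0,0],"spin":0},{"hand":0.0,"slide":[0,0,0],"spin":0},{"hand":0.0,"slide":[0,0,0],"spin":0},{"hand":0.0,"slide":[0,0,-0.001],"spin":0},{"hand":0.0,"slide":[0,0,-0.002],"spin":0},{"hand":0.0,"slide":[0,0,-0.003],"spin":0},{"hand":0.0,"slide":[0,0,-0.004],"spin":0},{"hand":0.0,"slide":[0,0,-0.005],"spin":0},{"hand":0.0,"slide":[0,0,-0.006],"spin":0}]' 30
python3 - <<'E'
from h import *
im=camera('wrist'); crop(im,200,190,140,110,5,'pics/w6.png'); 
go(468.6,-65,14,62.8)
E
```

```text
t: 8.05
tcp_pos: [468.6, -64.9, 19.6]
orientation: [0.972, -0.236, -0.0, -0.0]
force: [-0.1, 0.3, -0.3]
grip_width: 0.5
t 8.10 tcp [468.7 -65.   19.8] F [-0.3  0.5  0.7] w 0.6 jaw -117.3 j6 100
slide [-0.0001  0.0001  0.0058] spin -0.1 tilt [ 0. -0. -1.] j6new ~109
```

View pics/w6.png

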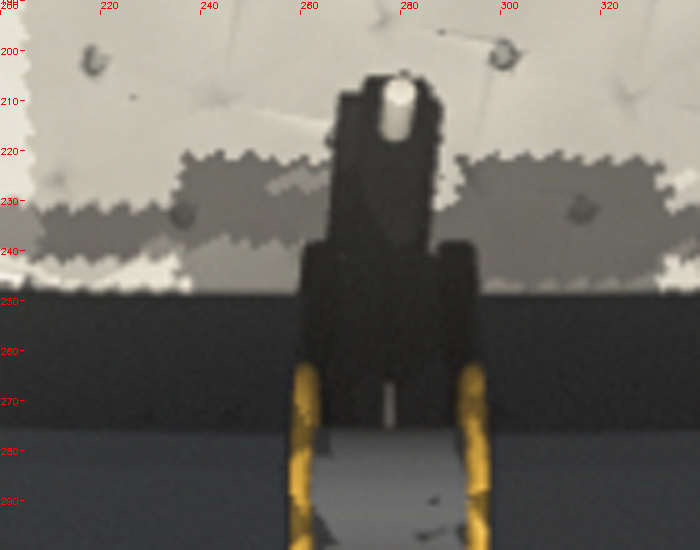

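```bash
python3 - <<'E'
from h import *
s=monitor.get_state(); c=get_calibration('wrist')
Rm=R.from_quat(s['orientation']).as_matrix()
print('cam in tool',Rm.T@(c['xyz']-s['tcp_pos']))
for (ul,ur,v,w) in [(222.3,332,240.5,60.2),(200,357,240,87)]:
    o,a=ray('wrist',ul,v,c);_,b=ray('wrist',ur,v,c)
    a=Rm.T@a;b=Rm.T@b;o=Rm.T@(o-s['tcp_pos'])
    k=w/abs(a[1]-b[1]); print(o+k*a,o+k*b)
E
```

```text
cam in tool [  75.3025    0.3325 -191.7918]
[  8.1936 -29.8778 -27.9054] [  8.2236  30.3222 -27.8526]
[  8.2338 -42.5443 -27.7798] [  8.3893  44.4557 -28.0471]
```

Measuring the finger pads in the wrist view puts their lower edge about 28 mm behind the reported TCP. At TCP z = 14–20 they therefore closed above the ring. I'll check this by going down carefully around the iris with open fingers.

```bash
python3 -m inch '[{"hand":0.04,"slide":[0,0,-0.01],"spin":0},{"hand":0.04,"slide":[0,0,-0.01],"spin":0},{"hand":0.04,"slide":[0,0,-0.01],"spin":0},{"hand":0.04,"slide":[0,0,-0.01],"spin":0},{"hand":0.04,"slide":[0,0,0],"spin":0},{"hand":0.04,"slide":[0,0,0.01],"spin":0},{"hand":0.04,"slide":[0,0,0.014],"spin":0},{"hand":0.04,"slide":[0,0,0.016],"spin":0},{"hand":0.04,"slide":[0,0,0.018],"spin":0},{"hand":0.04,"slide":[0,0,0.018],"spin":0}]' 30
python3 - <<'E'
from h import *
go(468.6,-65,-2,62.8)
im=camera('wrist'); crop(im,200,170,140,110,5,'pics/w7.png'); 
E
```

```text
t: 9.35
tcp_pos: [468.7, -65.0, 1.6]
orientation: [0.972, -0.236, 0.0, 0.0]
force: [-0.5, 0.0, 0.3]
grip_width: 40.0
t 9.35 tcp [468.7 -65.    1.6] F [-0.5  0.   0.3] w 40.0 jaw -117.3 j6 100
slide [-0.      0.0001  0.0036] spin -0.1 tilt [ 0.  0. -1.] j6new ~109
```

View pics/w7.png

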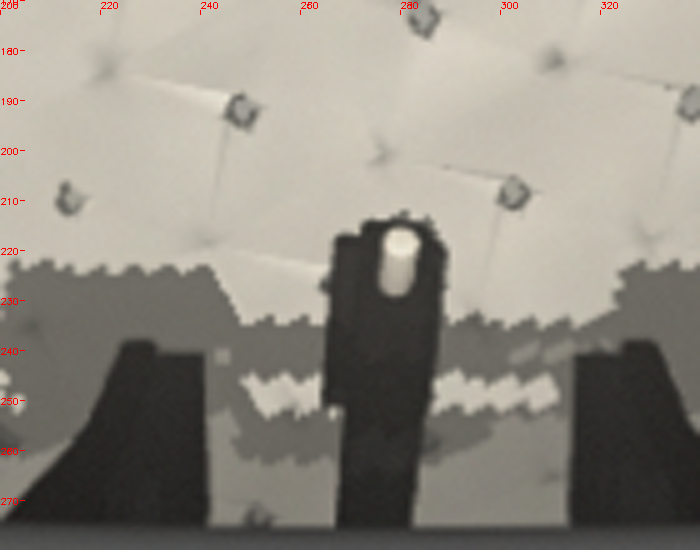

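```bash
python3 - <<'E'
from h import *
for z in (60,70,84,98,112,126):
    print(z,proj('scene',(458.6,-166.7,z)),proj('scene',(391.9,-132.3,z)))
go(468.6,-65,-15,62.8)
E
```

```text
60 (np.float64(293.11984228314475), np.float64(276.4491059805787)) (np.float64(257.7580276233713), np.float64(277.1386455356035))
70 (np.float64(293.2049412143401), np.float64(273.90592689882004)) (np.float64(257.52441137787736), np.float64(274.59795911416984))
84 (np.float64(293.32668692025703), np.float64(270.26756002120425)) (np.float64(257.1901806448765), np.float64(270.9630428729401))
98 (np.float64(293.45158111907057), np.float64(266.53510052501673)) (np.float64(256.84729330949006), np.float64(267.2339820139403))
112 (np.float64(293.5797475465775), np.float64(262.70485056957415)) (np.float64(256.4954086493211), np.float64(263.4070710210352))
126 (np.float64(293.7113165083963), np.float64(258.7729159752603)) (np.float64(256.1341678232218), np.float64(259.47840732815934))
t 9.40 tcp [468.8 -65.    1.7] F [ 0.4 -0.4 -0.2] w 40.2 jaw -117.3 j6 100
slide [-0.0001  0.0001  0.0167] spin -0.1 tilt [ 0. -0. -1.] j6new ~109
```

```bash
python3 - <<'E'
from h import *
im=camera('scene'); crop(im,220,180,110,100,6,'pics/s3c.png')
E
```

```text
(no output)
```

View pics/s3c.png

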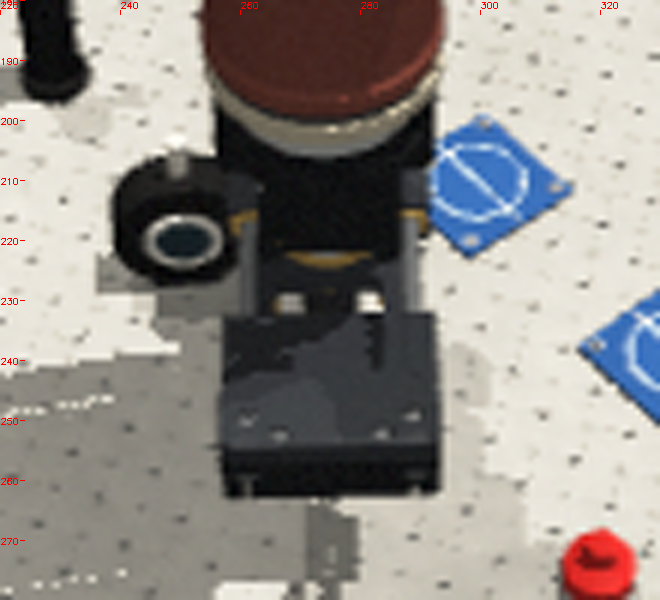

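```bash
python3 - <<'E'
from h import *
u=np.array([np.cos(np.radians(-117.3)),np.sin(np.radians(-117.3))])
for nm,tz,row in (('closed',13.8,258.7),('open40',1.6,262)):
  for b in (70,84,98,112):
    best=min(np.arange(30,140,.5),key=lambda r:abs(proj('scene',(*(np.array([468.7,-65])+r*u),tz+b))[1]-row))
    print(nm,b,best)
E
```

```text
closed 70 65.0
closed 84 74.5
closed 98 84.5
closed 112 94.0
open40 70 65.5
open40 84 74.5
open40 98 84.0
open40 112 93.5
```

Confirmed: body and pads both sit about 28 mm higher than the reported TCP implies, so real tip z is reported z + 28. I'll grip the iris with the tips at about 18 mm.

```bash
sed -i 's/    d=Rm.T@(np.array(\[x,y,z\])/    z=z-28 # z given = real fingertip height\n    d=Rm.T@(np.array([x,y,z])/' h.py
python3 -m inch '[{"hand":0.04,"slide":[0,0,0.006],"spin":0},{"hand":0.04,"slide":[0,0,0.011],"spin":0},{"hand":0.04,"slide":[0,0,0.012],"spin":0},{"hand":0.01,"slide":[0,0,0.012],"spin":0},{"hand":0.0,"slide":[0,0,0.012],"spin":0},{"hand":0.0,"slide":[0,0,0.012],"spin":0},{"hand":0.0,"slide":[0,0,0.012],"spin":0},{"hand":0.0,"slide":[0,0,0.012],"spin":0},{"hand":0.0,"slide":[0,0,0.012],"spin":0},{"hand":0.0,"slide":[0,0,0.012],"spin":0}]' 20
python3 - <<'E'
from h import *
go(614.1,-83.5,100,100.7)
E
```

```text
t: 10.7
tcp_pos: [468.7, -65.0, -10.3]
orientation: [0.972, -0.236, 0.0, 0.0]
force: [-0.3, -0.0, 1.2]
grip_width: 7.7
t 10.70 tcp [468.7 -65.  -10.3] F [-0.3 -0.   1.2] w 7.7 jaw -117.3 j6 100
slide [ 0.1377 -0.0502 -0.0823] spin -38.0 tilt [ 0. -0. -1.] j6new ~72
```

```bash
python3 -m inch '[{"hand":0.0,"slide":[0,0,-0.03],"spin":0},{"hand":0.0,"slide":[0.01,-0.003,-0.07],"spin":-3},{"hand":0.0,"slide":[0.03,-0.01,-0.082],"spin":-8},{"hand":0.0,"slide":[0.055,-0.02,-0.082],"spin":-15},{"hand":0.0,"slide":[0.08,-0.03,-0.082],"spin":-22},{"hand":0.0,"slide":[0.105,-0.04,-0.082],"spin":-29},{"hand":0.0,"slide":[0.125,-0.047,-0.082],"spin":-35},{"hand":0.0,"slide":[0.138,-0.05,-0.082],"spin":-38},{"hand":0.0,"slide":[0.138,-0.05,-0.082],"spin":-38},{"hand":0.0,"slide":[0.138,-0.05,-0.082],"spin":-38}]' 20
python3 - <<'E'
from h import *
c=get_calibration('wrist');im=camera('wrist'); crop(im,180,110,190,150,4,'pics/w8.png'); 
go(614.1,-83.5,23,100.7)
print(proj('wrist',(615.6,-91.4,4),c),proj('wrist',(614.1,-83.5,82),c))
E
```

```text
t: 11.95
tcp_pos: [613.3, -83.6, 71.0]
orientation: [0.996, 0.093, -0.001, -0.0]
force: [-0.8, -0.4, -0.7]
grip_width: 7.9
t 12.00 tcp [613.3 -83.6  71.1] F [-0.2  0.5 -0.6] w 7.7 jaw -79.4 j6 64
slide [0.0009 0.0001 0.0761] spin -0.1 tilt [-0.001 -0.    -1.   ] j6new ~72
(np.float64(287.13859062359586), np.float64(205.48728276974117)) (np.float64(277.36773504997217), np.float64(241.52315862509417))
```

View pics/w8.png

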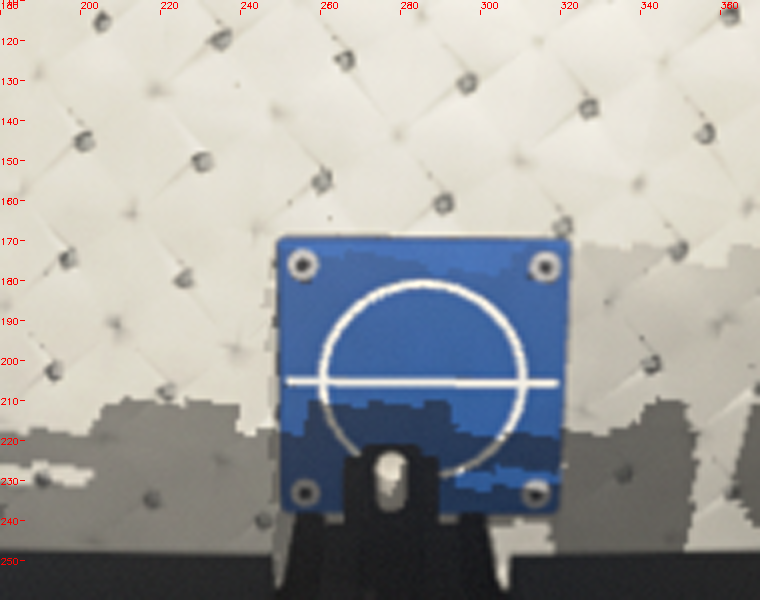

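```bash
python3 -m inch '[{"hand":0.0,"slide":[0.001,0,0.015],"spin":0},{"hand":0.0,"slide":[0.001,0,0.035],"spin":0},{"hand":0.0,"slide":[0.001,0,0.055],"spin":0},{"hand":0.0,"slide":[0.001,0,0.066],"spin":0},{"hand":0.0,"slide":[0.001,0,0.071],"spin":0},{"hand":0.0,"slide":[0.001,0,0.074],"spin":0},{"hand":0.0,"slide":[0.001,0,0.076],"spin":0},{"hand":0.0,"slide":[0.001,0,0.077],"spin":0},{"hand":0.0,"slide":[0.001,0,0.077],"spin":0},{"hand":0.0,"slide":[0.001,0,0.077],"spin":0}]' 20
python3 - <<'E'
from h import *
go(614.1,-83.5,23,100.7)
E
```

```text
t: 13.25
tcp_pos: [615.3, -83.7, -5.2]
orientation: [0.996, 0.093, 0.0, 0.0]
force: [-0.5, -0.4, -1.0]
grip_width: 7.9
t 13.25 tcp [615.3 -83.7  -5.2] F [-0.5 -0.4 -1. ] w 7.9 jaw -79.3 j6 64
slide [-0.0012 -0.0004 -0.0002] spin -0.0 tilt [ 0.  0. -1.] j6new ~72
```

```bash
python3 -m inch '[{"hand":0.0,"slide":[-0.001,0,0.0007],"spin":0},{"hand":0.0,"slide":[-0.001,0,0.0012],"spin":0},{"hand":0.0,"slide":[-0.001,0,0.0012],"spin":0},{"hand":0.015,"slide":[-0.001,0,0.0012],"spin":0},{"hand":0.03,"slide":[-0.001,0,0.0012],"spin":0},{"hand":0.04,"slide":[-0.001,0,0.0012],"spin":0},{"hand":0.04,"slide":[-0.001,0,-0.005],"spin":0},{"hand":0.04,"slide":[-0.001,0,-0.03],"spin":0},{"hand":0.04,"slide":[-0.001,0,-0.06],"spin":0},{"hand":0.04,"slide":[-0.001,0,-0.08],"spin":0}]' 20
python3 - <<'E'
from h import *
c=get_calibration('wrist');im=camera('wrist'); crop(im,180,110,190,150,4,'pics/w9.png'); 
go(459,49.5,110,68.1)
for d in (0,4,8): print(d,proj('wrist',(615.6-.187*d,-91.4+.982*d,44),c))
E
```

```text
t: 14.5
tcp_pos: [615.1, -84.1, 76.7]
orientation: [0.996, 0.093, 0.001, 0.0]
force: [0.0, 0.1, -0.2]
grip_width: 39.6
t 14.55 tcp [616.6 -84.4  79.4] F [1.2 0.6 1.9] w 40.0 jaw -79.3 j6 64
slide [-0.13   -0.1608 -0.0037] spin 32.6 tilt [ 0.005  0.002 -1.   ] j6new ~118
0 (np.float64(287.33895055403656), np.float64(220.8375203777644))
4 (np.float64(281.8534383673448), np.float64(220.84707907201616))
8 (np.float64(276.3652713544742), np.float64(220.85372351960226))
```

View pics/w9.png

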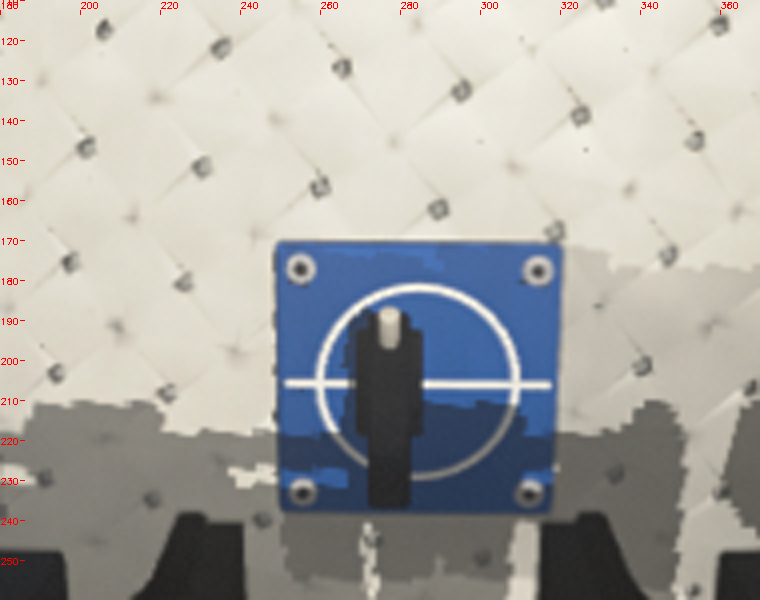

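Iris stands upright with its foot at cols 268–284 and row 205. That is 8 mm short of the plate centre (285,206), as intended for lamp clearance. Next the sensor: it is the only round disc with a white-ringed window, at scene (250,216). The black box at (275,110) in the scene crop is the beam block.

```bash
python3 -m inch '[{"hand":0.05,"slide":[-0.01,-0.012,-0.005],"spin":3},{"hand":0.05,"slide":[-0.03,-0.035,-0.005],"spin":8},{"hand":0.05,"slide":[-0.05,-0.062,-0.005],"spin":13},{"hand":0.05,"slide":[-0.07,-0.09,-0.005],"spin":18},{"hand":0.05,"slide":[-0.09,-0.115,-0.005],"spin":23},{"hand":0.05,"slide":[-0.11,-0.137,-0.005],"spin":28},{"hand":0.05,"slide":[-0.122,-0.152,-0.005],"spin":31},{"hand":0.05,"slide":[-0.13,-0.161,-0.005],"spin":32.6},{"hand":0.05,"slide":[-0.13,-0.161,-0.005],"spin":32.6},{"hand":0.05,"slide":[-0.13,-0.161,-0.005],"spin":32.6}]' 20
python3 - <<'E'
from h import *
c=get_calibration('wrist');im=camera('wrist'); crop(im,180,100,190,160,4,'pics/w10.png'); 
go(459,49.5,16,68.1)
for p in [(459,49.5,31),(459,49.5,61),(459,49.5,80)]: print(p,proj('wrist',p,c))
E
```

```text
t: 15.8
tcp_pos: [456.9, 50.0, 79.5]
orientation: [0.982, -0.19, 0.0, 0.0]
force: [-0.2, 0.0, -0.0]
grip_width: 50.1
t 15.85 tcp [457.   49.9  79.6] F [-0.2 -0.3  0.1] w 49.6 jaw -111.9 j6 108
slide [ 0.002  -0.0004  0.0916] spin 0.0 tilt [ 0.  0. -1.] j6new ~118
(459, 49.5, 31) (np.float64(276.63052994052765), np.float64(210.6185810829475))
(459, 49.5, 61) (np.float64(276.5258120331683), np.float64(223.36327345183406))
(459, 49.5, 80) (np.float64(276.4449636254078), np.float64(233.26143525876387))
```

View pics/w10.png

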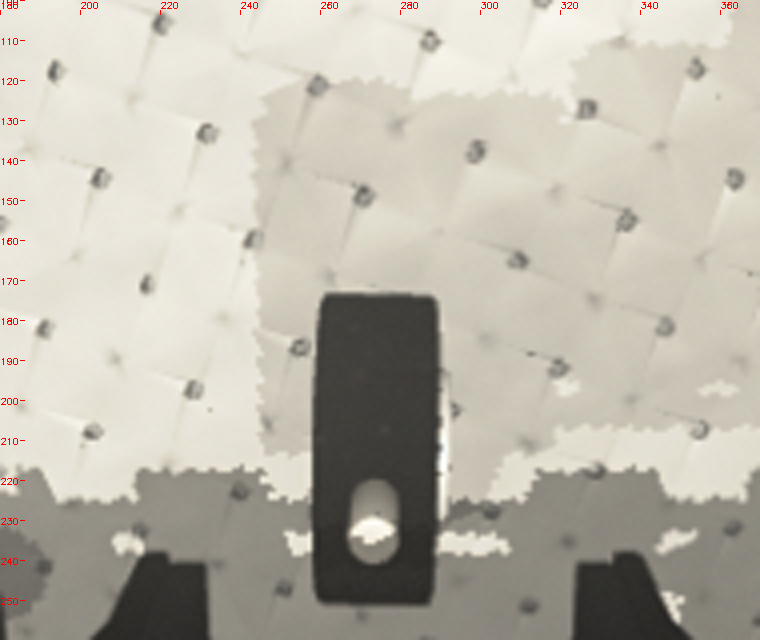

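```bash
python3 -m inch '[{"hand":0.05,"slide":[0.002,-0.0015,0.02],"spin":0},{"hand":0.05,"slide":[0.002,-0.0015,0.05],"spin":0},{"hand":0.05,"slide":[0.002,-0.0015,0.075],"spin":0},{"hand":0.05,"slide":[0.002,-0.0015,0.088],"spin":0},{"hand":0.05,"slide":[0.002,-0.0015,0.091],"spin":0},{"hand":0.02,"slide":[0.002,-0.0015,0.091],"spin":0},{"hand":0.0,"slide":[0.002,-0.0015,0.091],"spin":0},{"hand":0.0,"slide":[0.002,-0.0015,0.091],"spin":0},{"hand":0.0,"slide":[0.002,-0.0015,0.091],"spin":0},{"hand":0.0,"slide":[0.002,-0.0015,0.091],"spin":0}]' 30
python3 - <<'E'
from h import *
go(570.3,146.8,110,100.7)
E
```

```text
t: 17.1
tcp_pos: [459.5, 51.0, -10.9]
orientation: [0.982, -0.19, 0.0, -0.0]
force: [-0.6, 1.1, 4.0]
grip_width: 21.8
t 17.10 tcp [459.5  51.  -10.9] F [-0.6  1.1  4. ] w 21.8 jaw -111.9 j6 108
slide [ 0.0671 -0.1303 -0.0928] spin -32.6 tilt [ 0.001 -0.    -1.   ] j6new ~94
```

```bash
python3 -m inch '[{"hand":0.0,"slide":[0,0,-0.03],"spin":0},{"hand":0.0,"slide":[0,0,-0.07],"spin":0},{"hand":0.0,"slide":[0.01,-0.015,-0.093],"spin":-4},{"hand":0.0,"slide":[0.025,-0.045,-0.093],"spin":-10},{"hand":0.0,"slide":[0.04,-0.075,-0.093],"spin":-18},{"hand":0.0,"slide":[0.053,-0.104,-0.093],"spin":-25},{"hand":0.0,"slide":[0.063,-0.123,-0.093],"spin":-30},{"hand":0.0,"slide":[0.067,-0.13,-0.093],"spin":-32.6},{"hand":0.0,"slide":[0.067,-0.13,-0.093],"spin":-32.6},{"hand":0.0,"slide":[0.067,-0.13,-0.093],"spin":-32.6}]' 30
python3 - <<'E'
from h import *
c=get_calibration('wrist');im=camera('wrist'); crop(im,180,110,190,150,4,'pics/w11.png'); 
go(570.3,146.8,21,100.7)
print(proj('wrist',(570.3,146.8,4),c))
E
```

```text
t: 18.35
tcp_pos: [568.7, 146.2, 80.8]
orientation: [0.996, 0.093, -0.001, 0.0]
force: [-0.7, -0.3, -1.9]
grip_width: 21.5
t 18.40 tcp [568.8 146.2  81. ] F [ 0.3 -0.2 -2.4] w 21.7 jaw -79.4 j6 86
slide [ 0.0017 -0.0004  0.088 ] spin -0.1 tilt [-0.001  0.    -1.   ] j6new ~94
(np.float64(276.978119695581), np.float64(201.31677276134778))
```

View pics/w11.png

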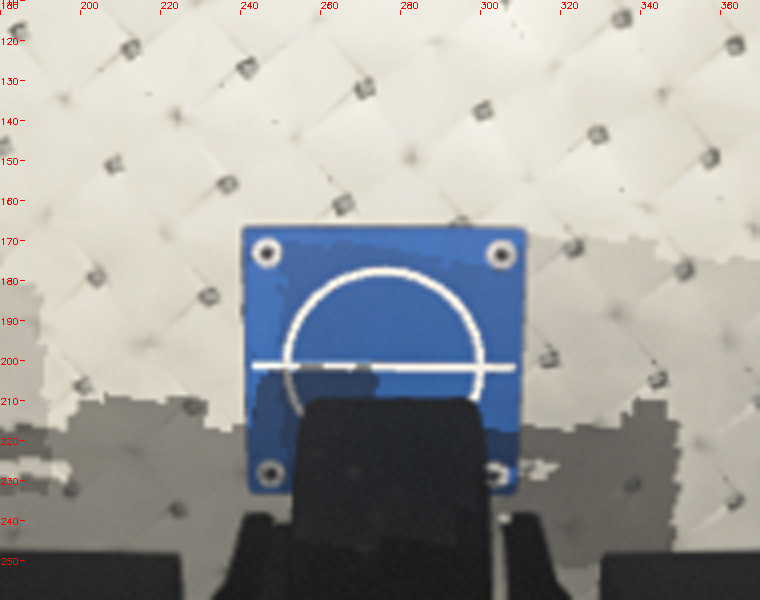

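```bash
python3 -m inch '[{"hand":0.0,"slide":[0.001,0,0.02],"spin":0},{"hand":0.0,"slide":[0.001,0,0.045],"spin":0},{"hand":0.0,"slide":[0.001,0,0.065],"spin":0},{"hand":0.0,"slide":[0.001,0,0.078],"spin":0},{"hand":0.0,"slide":[0.001,0,0.083],"spin":0},{"hand":0.0,"slide":[0.001,0,0.086],"spin":0},{"hand":0.0,"slide":[0.001,0,0.087],"spin":0},{"hand":0.0,"slide":[0.001,0,0.088],"spin":0},{"hand":0.0,"slide":[0.001,0,0.088],"spin":0},{"hand":0.0,"slide":[0.001,0,0.088],"spin":0}]' 30
python3 - <<'E'
from h import *
go(570.3,146.8,21,100.7)
E
```

```text
t: 19.65
tcp_pos: [570.8, 146.7, -6.2]
orientation: [0.996, 0.093, 0.0, -0.0]
force: [-0.8, -0.3, -2.1]
grip_width: 21.9
t 19.65 tcp [570.8 146.7  -6.2] F [-0.8 -0.3 -2.1] w 21.9 jaw -79.3 j6 86
slide [-0.0005 -0.0002  0.0008] spin -0.0 tilt [ 0.  0. -1.] j6new ~94
```

```bash
python3 -m inch '[{"hand":0.0,"slide":[0,0,0.0007],"spin":0},{"hand":0.0,"slide":[0,0,0.0013],"spin":0},{"hand":0.0,"slide":[0,0,0.0013],"spin":0},{"hand":0.03,"slide":[0,0,0.0013],"spin":0},{"hand":0.04,"slide":[0,0,0.0013],"spin":0},{"hand":0.05,"slide":[0,0,0.0013],"spin":0},{"hand":0.05,"slide":[0,0,-0.01],"spin":0},{"hand":0.05,"slide":[0,0,-0.05],"spin":0},{"hand":0.05,"slide":[0,0,-0.1],"spin":0},{"hand":0.05,"slide":[0,0,-0.12],"spin":0}]' 30
python3 - <<'E'
from h import *
c=get_calibration('wrist');im=camera('wrist'); crop(im,180,110,190,150,4,'pics/w12.png'); 
go(453.8,178.6,130,78.5)
print(proj('wrist',(570.3,146.8,84),c),proj('wrist',(570.3,146.8,65),c),proj('wrist',(570.3,146.8,4),c))
E
```

```text
t: 20.9
tcp_pos: [573.1, 147.0, 118.1]
orientation: [0.996, 0.093, 0.003, -0.0]
force: [0.3, 0.4, -0.0]
grip_width: 50.2
t 20.95 tcp [573.8 147.2 119.5] F [1.5 0.7 1.4] w 50.1 jaw -79.3 j6 86
slide [-0.1122 -0.0532  0.0165] spin 22.2 tilt [ 0.008  0.    -1.   ] j6new ~123
(np.float64(276.9161709526815), np.float64(222.92427425451598)) (np.float64(276.94063772913205), np.float64(215.20810513528448)) (np.float64(277.00070796862656), np.float64(196.45163392128512))
```

View pics/w12.png

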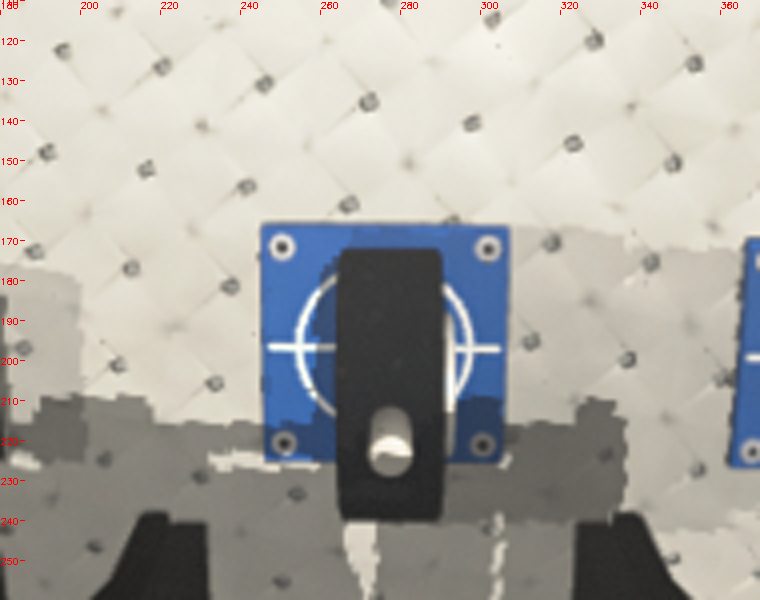

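```bash
python3 -m inch '[{"hand":0.05,"slide":[-0.005,-0.003,0],"spin":3},{"hand":0.05,"slide":[-0.02,-0.01,0],"spin":6},{"hand":0.05,"slide":[-0.04,-0.02,0.005],"spin":10},{"hand":0.05,"slide":[-0.065,-0.03,0.01],"spin":14},{"hand":0.05,"slide":[-0.09,-0.042,0.014],"spin":18},{"hand":0.05,"slide":[-0.105,-0.05,0.015],"spin":21},{"hand":0.05,"slide":[-0.112,-0.053,0.015],"spin":22.5},{"hand":0.05,"slide":[-0.112,-0.053,0.015],"spin":22.5},{"hand":0.05,"slide":[-0.112,-0.053,0.015],"spin":22.5},{"hand":0.05,"slide":[-0.112,-0.053,0.015],"spin":22.5}]' 30
python3 - <<'E'
from h import *
c=get_calibration('wrist');im=camera('wrist'); crop(im,180,120,190,150,4,'pics/w13.png'); 
go(453.8,178.6,45,78)
print(proj('wrist',(453.8,178.6,86),c),proj('wrist',(453.8,178.6,4),c),proj('wrist',(480,173,56),c))
E
```

```text
t: 22.2
tcp_pos: [451.3, 177.8, 98.6]
orientation: [0.995, -0.103, 0.0, -0.0]
force: [-0.6, -0.4, -0.8]
grip_width: 50.1
t 22.25 tcp [451.2 177.8  98.6] F [0.  0.5 0.1] w 49.6 jaw -101.8 j6 114
slide [ 0.0024 -0.0013  0.0816] spin 0.2 tilt [ 0. -0. -1.] j6new ~123
(np.float64(275.13347200231624), np.float64(226.00831672878232)) (np.float64(275.7509897633698), np.float64(195.65846253783099)) (np.float64(275.5336444251802), np.float64(177.7694128959184))
```

View pics/w13.png

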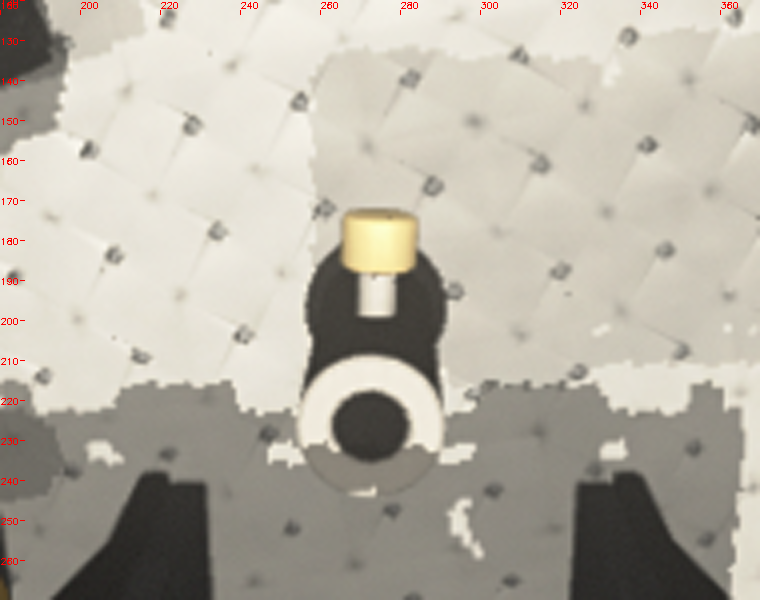

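```bash
python3 -m inch '[{"hand":0.05,"slide":[0.0024,-0.002,0.01],"spin":0},{"hand":0.05,"slide":[0.0024,-0.002,0.03],"spin":0},{"hand":0.05,"slide":[0.0024,-0.002,0.055],"spin":0},{"hand":0.05,"slide":[0.0024,-0.002,0.075],"spin":0},{"hand":0.05,"slide":[0.0024,-0.002,0.082],"spin":0},{"hand":0.02,"slide":[0.0024,-0.002,0.082],"spin":0},{"hand":0.0,"slide":[0.0024,-0.002,0.082],"spin":0},{"hand":0.0,"slide":[0.0024,-0.002,0.082],"spin":0},{"hand":0.0,"slide":[0.0024,-0.002,0.082],"spin":0},{"hand":0.0,"slide":[0.0024,-0.002,0.082],"spin":0}]' 25
python3 - <<'E'
from h import *
go(590.1,30.5,150,10)
go(590.1,30.5,150,78)
E
```

```text
t: 23.5
tcp_pos: [454.2, 179.7, 17.3]
orientation: [0.995, -0.103, 0.001, -0.0]
force: [0.3, 0.8, 3.2]
grip_width: 24.4
t 23.50 tcp [454.2 179.7  17.3] F [0.3 0.8 3.2] w 24.4 jaw -101.8 j6 114
slide [ 0.1637  0.1181 -0.1046] spin 68.2 tilt [ 0.001 -0.001 -1.   ] j6new ~173
t 23.50 tcp [454.2 179.7  17.3] F [0.3 0.8 3.2] w 24.4 jaw -101.8 j6 114
slide [ 0.1637  0.1181 -0.1046] spin 0.2 tilt [ 0.001 -0.001 -1.   ] j6new ~105
```

```bash
python3 -m inch '[{"hand":0.0,"slide":[0,0,-0.03],"spin":0},{"hand":0.0,"slide":[0,0,-0.075],"spin":0},{"hand":0.0,"slide":[0.01,0.008,-0.104],"spin":0},{"hand":0.0,"slide":[0.04,0.03,-0.104],"spin":0},{"hand":0.0,"slide":[0.08,0.06,-0.104],"spin":0},{"hand":0.0,"slide":[0.12,0.088,-0.104],"spin":0},{"hand":0.0,"slide":[0.15,0.109,-0.104],"spin":0},{"hand":0.0,"slide":[0.1637,0.118,-0.104],"spin":0},{"hand":0.0,"slide":[0.1637,0.118,-0.104],"spin":0},{"hand":0.0,"slide":[0.1637,0.118,-0.104],"spin":0}]' 25
python3 - <<'E'
from h import *
c=get_calibration('wrist');im=camera('wrist'); crop(im,180,110,190,150,4,'pics/w14.png'); 
go(590.1,30.5,49,78)
print(proj('wrist',(590.1,30.5,4),c))
E
```

```text
t: 24.75
tcp_pos: [588.5, 31.6, 120.2]
orientation: [0.995, -0.102, -0.001, -0.0]
force: [-0.6, 0.1, -1.4]
grip_width: 24.5
t 24.80 tcp [588.5  31.7 120.3] F [ 0.5  0.9 -1.1] w 24.4 jaw -101.7 j6 97
slide [0.0019 0.0009 0.0993] spin 0.3 tilt [-0.001 -0.    -1.   ] j6new ~105
(np.float64(277.9598852381686), np.float64(190.50713602166738))
```

View pics/w14.png

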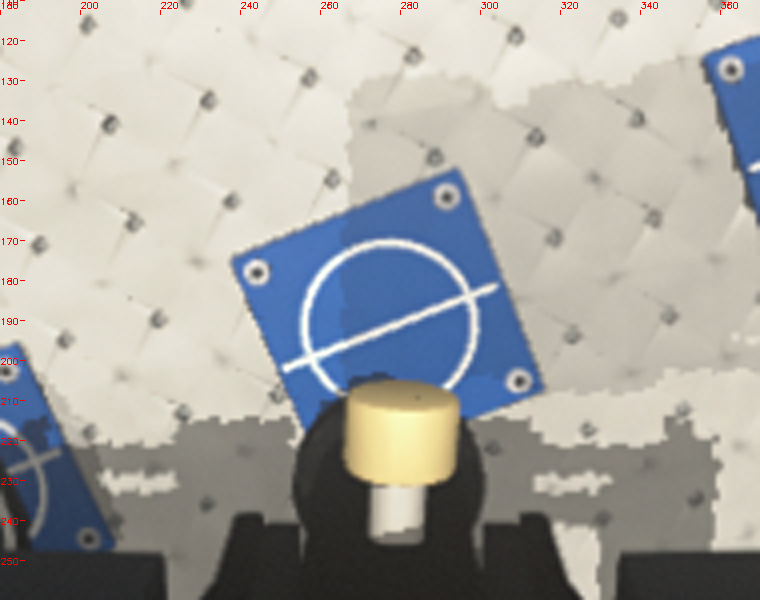

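```bash
python3 -m inch '[{"hand":0.0,"slide":[0.002,-0.001,0.02],"spin":0},{"hand":0.0,"slide":[0.002,-0.001,0.045],"spin":0},{"hand":0.0,"slide":[0.002,-0.001,0.07],"spin":0},{"hand":0.0,"slide":[0.002,-0.001,0.087],"spin":0},{"hand":0.0,"slide":[0.002,-0.001,0.093],"spin":0},{"hand":0.0,"slide":[0.002,-0.001,0.096],"spin":0},{"hand":0.0,"slide":[0.002,-0.001,0.098],"spin":0},{"hand":0.0,"slide":[0.002,-0.001,0.0985],"spin":0},{"hand":0.0,"slide":[0.002,-0.001,0.0985],"spin":0},{"hand":0.0,"slide":[0.002,-0.001,0.0985],"spin":0}]' 25
python3 - <<'E'
from h import *
go(590.1,30.5,49,78)
E
```

```text
t: 26.05
tcp_pos: [592.0, 31.0, 22.4]
orientation: [0.995, -0.103, 0.0, -0.0]
force: [0.6, 0.3, -1.1]
grip_width: 24.5
t 26.05 tcp [592.   31.   22.4] F [ 0.6  0.3 -1.1] w 24.5 jaw -101.8 j6 97
slide [-0.0018  0.0009  0.0014] spin 0.2 tilt [ 0.001 -0.    -1.   ] j6new ~105
```

```bash
python3 -m inch '[{"hand":0.0,"slide":[-0.0015,0,0.0],"spin":0},{"hand":0.0,"slide":[-0.0015,0,0.0008],"spin":0},{"hand":0.0,"slide":[-0.0015,0,0.0016],"spin":0},{"hand":0.0,"slide":[-0.0015,0,0.0016],"spin":0},{"hand":0.03,"slide":[-0.0015,0,0.0016],"spin":0},{"hand":0.05,"slide":[-0.0015,0,0.0016],"spin":0},{"hand":0.05,"slide":[-0.0015,0,0.0016],"spin":0},{"hand":0.05,"slide":[-0.0015,0,-0.02],"spin":0},{"hand":0.05,"slide":[-0.0015,0,-0.07],"spin":0},{"hand":0.05,"slide":[-0.0015,0,-0.12],"spin":0}]' 25
python3 - <<'E'
from h import *
c=get_calibration('wrist');im=camera('wrist'); crop(im,180,110,190,150,4,'pics/w15.png'); 
go(463.5,-170.8,110,90)
go(463.5,-170.8,110,70)
print(proj('wrist',(590.1,30.5,90),c),proj('wrist',(590.1,30.5,4),c))
E
```

```text
t: 27.3
tcp_pos: [589.7, 31.4, 142.7]
orientation: [0.995, -0.103, -0.001, 0.0]
force: [1.2, 0.8, -0.8]
grip_width: 49.8
t 27.35 tcp [594.4  31.1 151.4] F [3.6 0.3 5.9] w 49.6 jaw -101.8 j6 97
slide [-0.0876  0.2245  0.0682] spin -11.8 tilt [ 0.01  -0.001 -1.   ] j6new ~70
t 27.35 tcp [594.4  31.1 151.4] F [3.6 0.3 5.9] w 49.6 jaw -101.8 j6 97
slide [-0.0876  0.2245  0.0682] spin 8.2 tilt [ 0.01  -0.001 -1.   ] j6new ~90
(np.float64(278.0520821675145), np.float64(210.8180938287175)) (np.float64(277.88644814308685), np.float64(186.59790850993178))
```

View pics/w15.png

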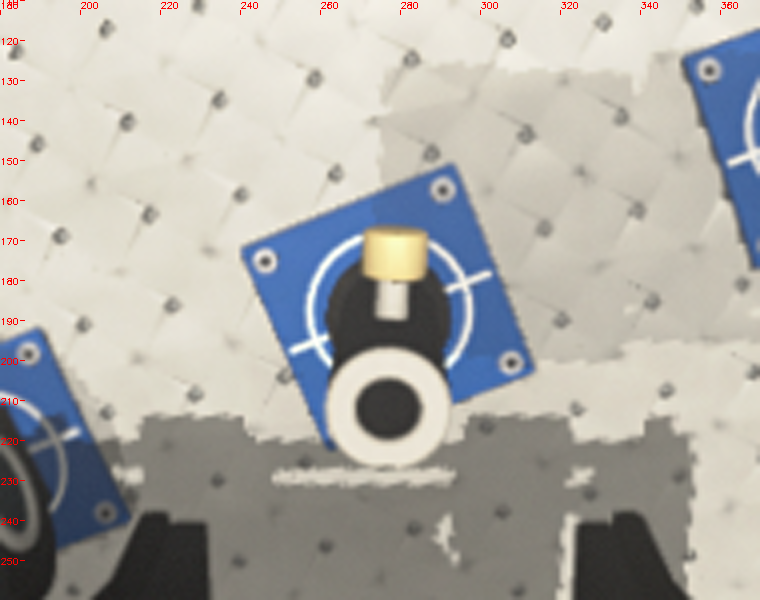

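Tall holder stands centred on the middle plate: top (277,212), foot within the circle. Of the four nuts, only the pale yellow one at top (343,228) is brass. The reds at (340,203) and (340,252) and the brown at (366,245) are look-alikes, confirmed in the earlier crop and in wrist view w1.

```bash
python3 -m inch '[{"hand":0.05,"slide":[-0.005,0.015,0],"spin":-1},{"hand":0.05,"slide":[-0.015,0.045,0.005],"spin":-3},{"hand":0.05,"slide":[-0.03,0.08,0.015],"spin":-5},{"hand":0.05,"slide":[-0.045,0.12,0.03],"spin":-7},{"hand":0.05,"slide":[-0.06,0.155,0.045],"spin":-9},{"hand":0.05,"slide":[-0.075,0.19,0.058],"spin":-11},{"hand":0.05,"slide":[-0.083,0.215,0.065],"spin":-12},{"hand":0.05,"slide":[-0.0845,0.2245,0.066],"spin":-12},{"hand":0.05,"slide":[-0.0845,0.2245,0.066],"spin":-12},{"hand":0.05,"slide":[-0.0845,0.2245,0.066],"spin":-12}]' 25
python3 - <<'E'
from h import *
c=get_calibration('wrist');im=camera('wrist'); crop(im,180,120,190,150,4,'pics/w16.png'); 
go(463.5,-170.8,4,90)
print(proj('wrist',(463.5,-170.8,26),c),proj('wrist',(463.5,-170.8,17),c),proj('wrist',(463.5,-170.8,0),c))
E
```

```text
t: 28.6
tcp_pos: [462.4, -170.6, 76.5]
orientation: [1.0, 0.002, 0.0, 0.0]
force: [-0.6, -0.1, 0.3]
grip_width: 50.3
t 28.65 tcp [ 462.4 -170.5   76.4] F [ 1.1 -0.5 -0.4] w 50.1 jaw -89.8 j6 60
slide [0.0011 0.0003 0.1004] spin 0.2 tilt [ 0.001  0.    -1.   ] j6new ~70
(np.float64(277.47727825036895), np.float64(211.14108664616683)) (np.float64(277.4745558026934), np.float64(207.8805065023543)) (np.float64(277.46985579636845), np.float64(202.27397346488013))
```

View pics/w16.png

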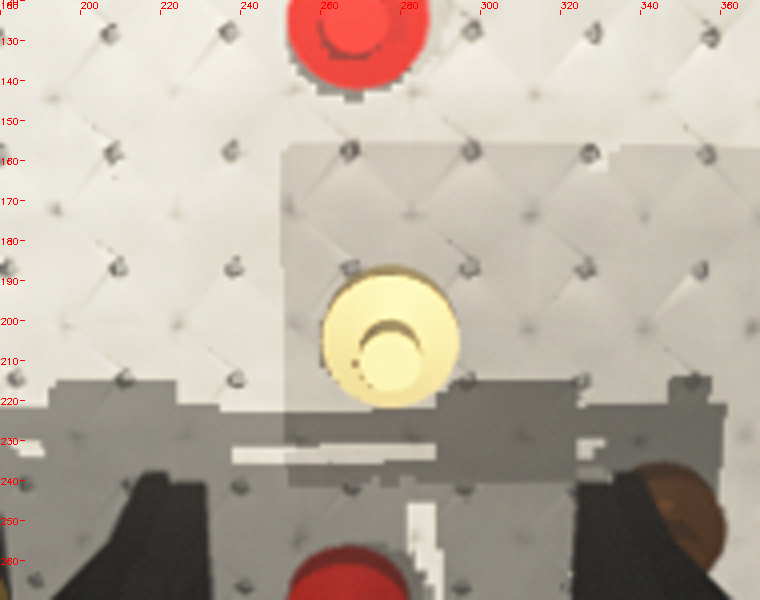

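```bash
python3 -m inch '[{"hand":0.045,"slide":[0.002,0,0.03],"spin":0},{"hand":0.045,"slide":[0.002,0,0.06],"spin":0},{"hand":0.045,"slide":[0.002,0,0.085],"spin":0},{"hand":0.045,"slide":[0.002,0,0.096],"spin":0},{"hand":0.045,"slide":[0.002,0,0.1],"spin":0},{"hand":0.02,"slide":[0.002,0,0.1],"spin":0},{"hand":0.0,"slide":[0.002,0,0.1],"spin":0},{"hand":0.0,"slide":[0.002,0,0.1],"spin":0},{"hand":0.0,"slide":[0.002,0,0.1],"spin":0},{"hand":0.0,"slide":[0.002,0,0.1],"spin":0}]' 20
python3 - <<'E'
from h import *
go(590.1,30.5,170,90)
E
```

```text
t: 29.9
tcp_pos: [464.4, -171.5, -23.1]
orientation: [1.0, 0.002, 0.001, 0.0]
force: [-0.9, 1.0, 6.7]
grip_width: 26.4
t 29.90 tcp [ 464.4 -171.5  -23.1] F [-0.9  1.   6.7] w 26.4 jaw -89.8 j6 60
slide [ 0.1266 -0.2015 -0.1651] spin 0.2 tilt [ 0.001  0.001 -1.   ] j6new ~93
```

```bash
python3 -m inch '[{"hand":0.0,"slide":[0,0,-0.005],"spin":0},{"hand":0.0,"slide":[0,0,-0.03],"spin":0},{"hand":0.0,"slide":[0,0,-0.07],"spin":0},{"hand":0.0,"slide":[0,0,-0.115],"spin":0},{"hand":0.0,"slide":[0,0,-0.15],"spin":0},{"hand":0.0,"slide":[0,0,-0.165],"spin":0},{"hand":0.0,"slide":[0.01,-0.016,-0.165],"spin":0},{"hand":0.0,"slide":[0.03,-0.048,-0.165],"spin":0},{"hand":0.0,"slide":[0.05,-0.08,-0.165],"spin":0},{"hand":0.0,"slide":[0.06,-0.095,-0.165],"spin":0}]' 20
python3 - <<'E'
from h import *
c=get_calibration('wrist');im=camera('wrist'); crop(im,210,180,130,110,6,'pics/w17.png'); 
go(590.1,30.5,170,90)
E
```

```text
t: 31.15
tcp_pos: [523.0, -74.3, 139.7]
orientation: [1.0, 0.002, -0.001, -0.0]
force: [0.3, -0.3, -0.1]
grip_width: 25.9
t 31.20 tcp [523.8 -73.3 139.9] F [-0.1  1.  -0.2] w 25.5 jaw -89.7 j6 73
slide [ 0.0668 -0.1035 -0.0021] spin 0.3 tilt [-0.001 -0.002 -1.   ] j6new ~93
```

View pics/w17.png

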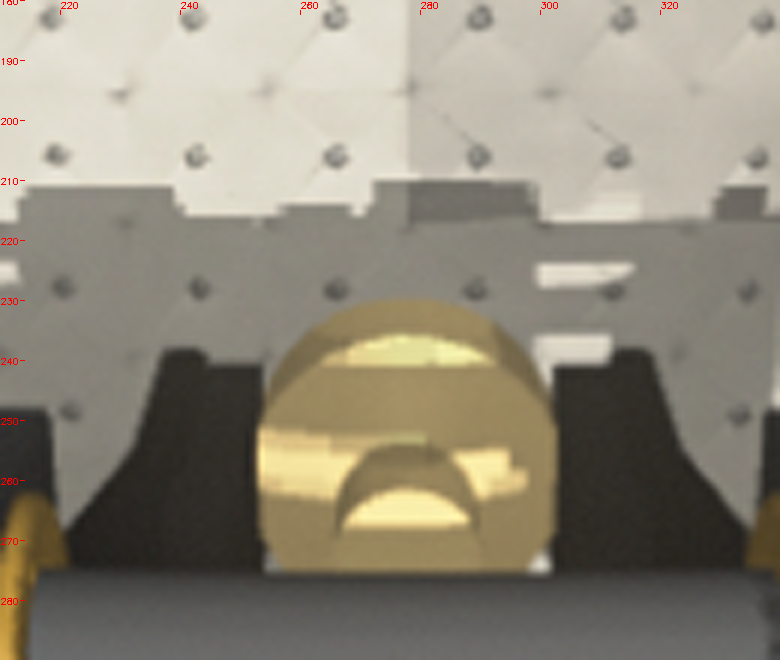

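```bash
python3 - <<'E'
from h import *
c=get_calibration('wrist');s=monitor.get_state()
for dx in (-5,0,5):
  for z in (49,40): print(dx,z,proj('wrist',s['tcp_pos']+[dx,0,z],c))
print(proj('scene',s['tcp_pos']+[0,0,40]))
crop(camera('scene'),230,130,120,100,6,'pics/s4.png')
crop(camera('wrist'),210,180,130,110,6,'pics/w18.png'); print(monitor.get_state()['grip_width'])
E
```

```text
-5 49 (np.float64(276.9298270130835), np.float64(281.0352526723242))
-5 40 (np.float64(276.9796347041136), np.float64(272.66593469118493))
0 49 (np.float64(276.98386307111866), np.float64(272.259970031881))
0 40 (np.float64(277.0318068552993), np.float64(264.18700357738146))
5 49 (np.float64(277.0394640647461), np.float64(263.22704594864615))
5 40 (np.float64(277.0853484833), np.float64(255.48240702800322))
(np.float64(299.3500742253285), np.float64(198.95010966958034))
26.013450497250837
```

View pics/s4.png

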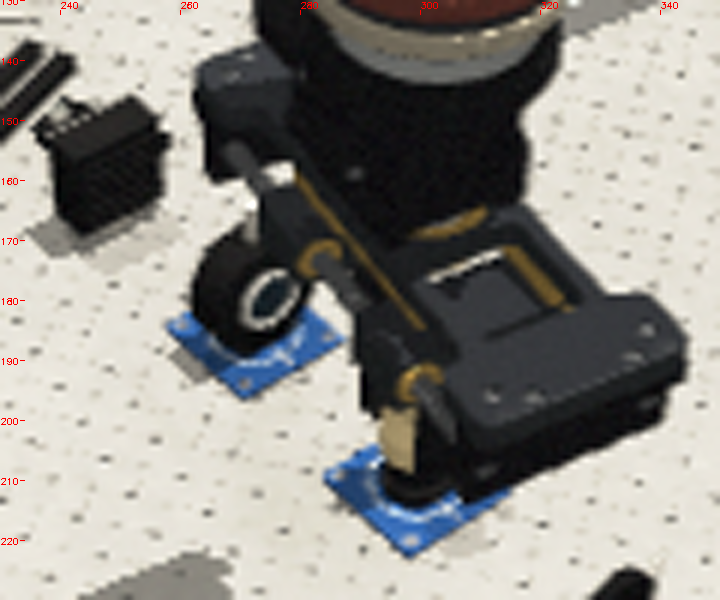

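View pics/w18.png

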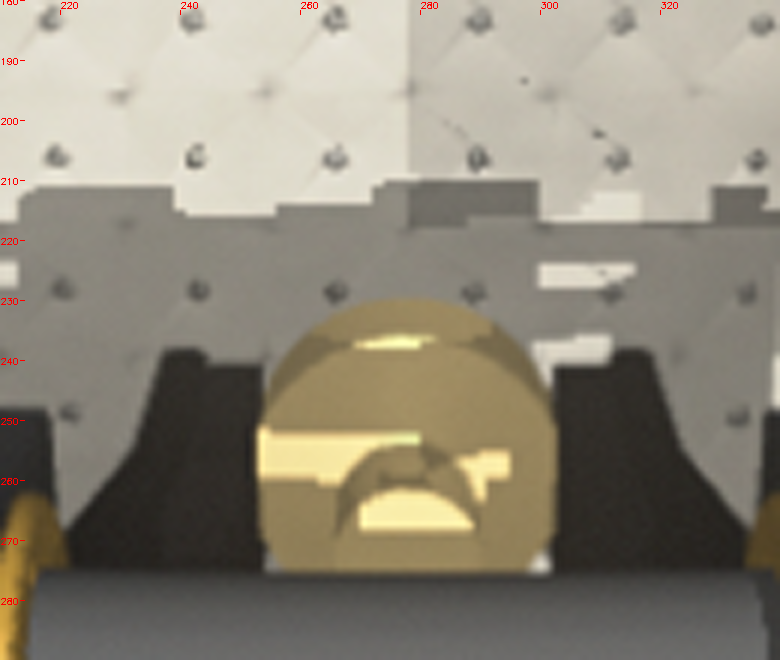

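```bash
python3 -m inch '[{"hand":0.0,"slide":[0.01,-0.016,0],"spin":0},{"hand":0.0,"slide":[0.025,-0.04,0],"spin":0},{"hand":0.0,"slide":[0.042,-0.067,0],"spin":0},{"hand":0.0,"slide":[0.056,-0.09,0],"spin":0},{"hand":0.0,"slide":[0.063,-0.102,0],"spin":0},{"hand":0.0,"slide":[0.066,-0.106,0.01],"spin":0},{"hand":0.0,"slide":[0.066,-0.106,0.03],"spin":0},{"hand":0.0,"slide":[0.066,-0.106,0.04],"spin":0},{"hand":0.0,"slide":[0.066,-0.106,0.04],"spin":0},{"hand":0.0,"slide":[0.066,-0.106,0.04],"spin":0}]' 20
python3 - <<'E'
from h import *
c=get_calibration('wrist');im=camera('wrist'); crop(im,190,150,170,140,4,'pics/w19.png'); 
go(589.5,31,95,90)
print(proj('wrist',(590,31,90),c), proj('wrist',(590,31,4),c))
print(proj('scene',(590,31,90)),proj('scene',(590,31,110)))
crop(camera('scene'),230,130,120,100,6,'pics/s5.png')
E
```

```text
t: 32.55
tcp_pos: [589.1, 29.9, 101.3]
orientation: [1.0, 0.001, 0.0, 0.0]
force: [-0.4, 0.1, -0.1]
grip_width: 26.1
t 32.60 tcp [589.4  30.  101.7] F [ 0.6  0.3 -0.4] w 26.1 jaw -89.8 j6 85
slide [ 0.0001 -0.001   0.0347] spin 0.2 tilt [ 0.001  0.    -1.   ] j6new ~93
(np.float64(275.5725253961805), np.float64(228.59748285791093)) (np.float64(276.07666548539885), np.float64(196.38467197547806))
(np.float64(300.3091805880063), np.float64(187.21720313176525)) (np.float64(300.5694669223623), np.float64(181.40339466599445))
```

View pics/w19.png

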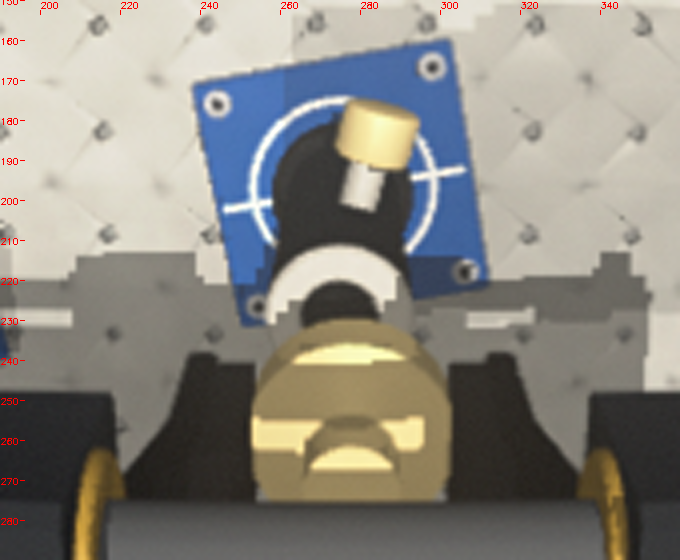

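View pics/s5.png

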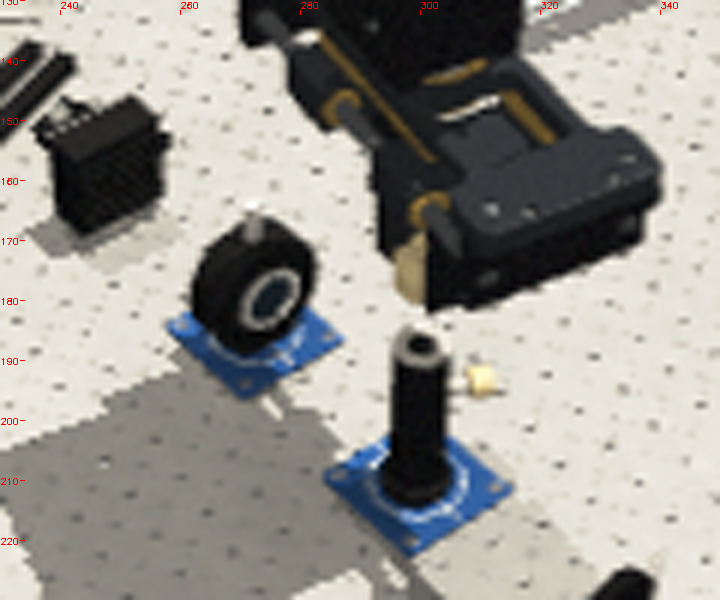

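```bash
python3 -m inch '[{"hand":0.0,"slide":[0,-0.0015,0.0],"spin":0},{"hand":0.0,"slide":[0,-0.0015,0.006],"spin":0},{"hand":0.0,"slide":[0,-0.0015,0.012],"spin":0},{"hand":0.0,"slide":[0,-0.0015,0.018],"spin":0},{"hand":0.0,"slide":[0,-0.0015,0.023],"spin":0},{"hand":0.0,"slide":[0,-0.0015,0.027],"spin":0},{"hand":0.0,"slide":[0,-0.0015,0.03],"spin":0},{"hand":0.0,"slide":[0,-0.0015,0.032],"spin":0},{"hand":0.0,"slide":[0,-0.0015,0.033],"spin":0},{"hand":0.0,"slide":[0,-0.0015,0.033],"spin":0}]' 20
python3 - <<'E'
from h import *
go(589.3,31.5,95,90)
c=get_calibration('wrist');im=camera('wrist'); crop(im,190,150,170,140,4,'pics/w20.png'); 
crop(camera('scene'),230,130,120,100,6,'pics/s6.png')
E
```

```text
t: 33.9
tcp_pos: [588.9, 31.9, 68.1]
orientation: [1.0, 0.002, 0.0, -0.0]
force: [-0.5, -0.4, -0.3]
grip_width: 26.2
t 33.90 tcp [588.9  31.9  68.1] F [-0.5 -0.4 -0.3] w 26.2 jaw -89.8 j6 85
slide [0.0004 0.0004 0.0011] spin 0.2 tilt [ 0. -0. -1.] j6new ~93
```

View pics/w20.png

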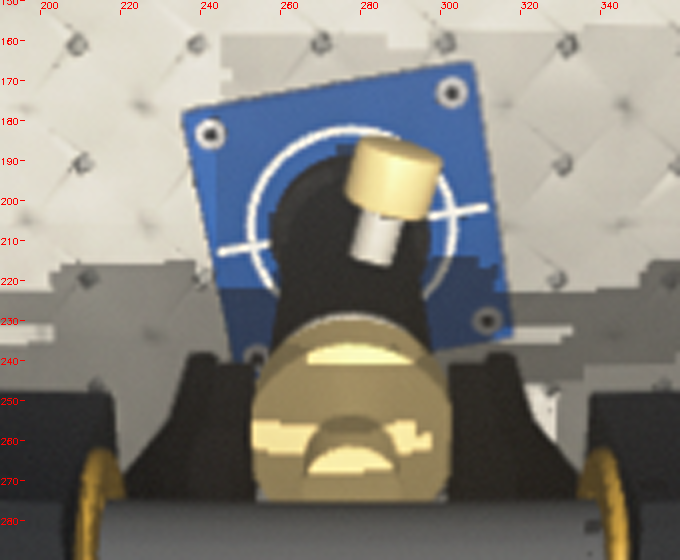

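View pics/s6.png

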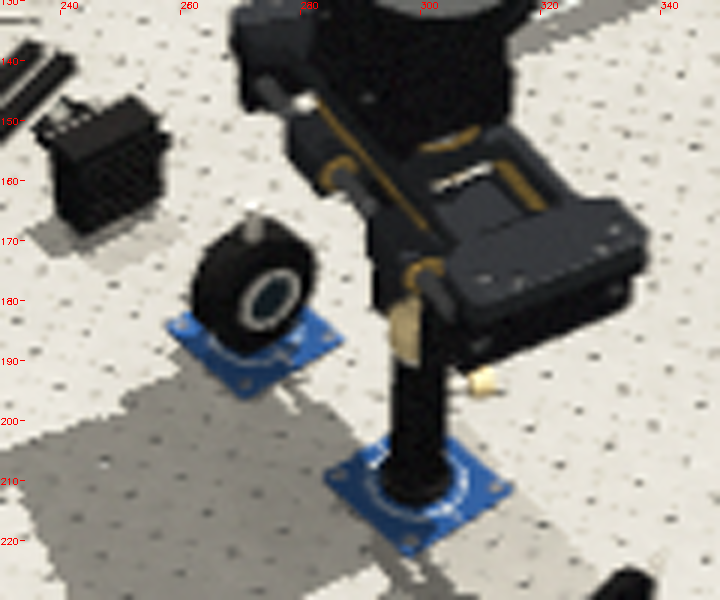

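```bash
python3 -m inch '[{"hand":0.0,"slide":[0.002,0,0.0],"spin":0},{"hand":0.0,"slide":[0.002,0,0.0],"spin":0},{"hand":0.0,"slide":[0.002,0,0.0006],"spin":0},{"hand":0.0,"slide":[0.002,0,0.0012],"spin":0},{"hand":0.0,"slide":[0.002,0,0.0016],"spin":0},{"hand":0.0,"slide":[0.002,0,0.0016],"spin":0},{"hand":0.0,"slide":[0.002,0,0.0016],"spin":0},{"hand":0.0,"slide":[0.002,0,0.0016],"spin":0},{"hand":0.0,"slide":[0.002,0,0.0016],"spin":0},{"hand":0.0,"slide":[0.002,0,0.0016],"spin":0}]' 20
python3 - <<'E'
from h import *
go(589.3,31.5,95,90)
crop(camera('wrist'),190,150,170,140,4,'pics/w21.png')
E
```

```text
t: 35.25
tcp_pos: [591.3, 31.8, 66.9]
orientation: [1.0, 0.002, 0.0, 0.0]
force: [-0.6, -0.3, 5.9]
grip_width: 25.9
t 35.25 tcp [591.3  31.8  66.9] F [-0.6 -0.3  5.9] w 25.9 jaw -89.8 j6 85
slide [-0.002   0.0003 -0.0001] spin 0.2 tilt [ 0.001  0.    -1.   ] j6new ~93
```

View pics/w21.png

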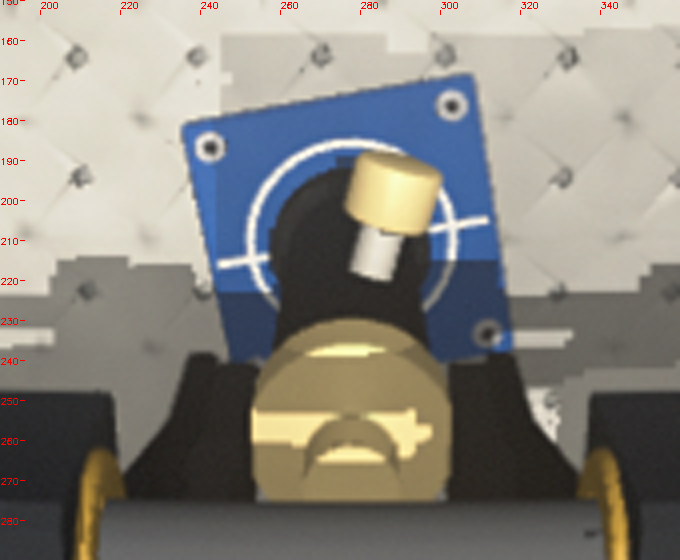

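Contact is felt (+5.9 N) and the nut is centred over the tube. I'll release slowly and retreat straight up.

```bash
python3 -m inch '[{"hand":0.028,"slide":[0,0,0],"spin":0},{"hand":0.032,"slide":[0,0,0],"spin":0},{"hand":0.04,"slide":[0,0,0],"spin":0},{"hand":0.05,"slide":[0,0,0],"spin":0},{"hand":0.05,"slide":[0,0,0],"spin":0},{"hand":0.05,"slide":[0,0,-0.005],"spin":0},{"hand":0.05,"slide":[0,0,-0.02],"spin":0},{"hand":0.05,"slide":[0,0,-0.05],"spin":0},{"hand":0.05,"slide":[0,0,-0.08],"spin":0},{"hand":0.05,"slide":[0,0,-0.09],"spin":0}]' 20
python3 -m inch '[{"hand":0.05,"slide":[-0.01,0,-0.01],"spin":0},{"hand":0.05,"slide":[-0.04,0,-0.02],"spin":0},{"hand":0.05,"slide":[-0.08,0,-0.03],"spin":0},{"hand":0.05,"slide":[-0.12,0.02,-0.03],"spin":0},{"hand":0.05,"slide":[-0.15,0.06,-0.03],"spin":0},{"hand":0.05,"slide":[-0.17,0.11,-0.03],"spin":0},{"hand":0.05,"slide":[-0.18,0.16,-0.03],"spin":0},{"hand":0.05,"slide":[-0.19,0.21,-0.03],"spin":0},{"hand":0.05,"slide":[-0.19,0.24,-0.03],"spin":0},{"hand":0.05,"slide":[-0.19,0.25,-0.03],"spin":0}]' 20
python3 - <<'E'
from h import *
go(400,-200,150)
crop(camera('scene'),180,130,190,150,4,'pics/s7.png')
crop(camera('top'),140,130,200,130,4,'pics/t7.png')
cv2.imwrite('pics/w22.png',camera('wrist'))
E
```

```text
t: 36.55
tcp_pos: [592.8, 31.7, 160.1]
orientation: [1.0, 0.002, 0.003, 0.0]
force: [0.4, -0.2, 0.8]
grip_width: 50.4
t: 37.8
tcp_pos: [400.6, -219.6, 185.6]
orientation: [1.0, 0.0, -0.001, -0.001]
force: [0.4, 0.9, 0.6]
grip_width: 50.0
t 37.80 tcp [ 400.6 -219.6  185.6] F [0.4 0.9 0.6] w 50.0 jaw -89.9 j6 51
slide [-0.0004 -0.0195  0.0636] spin 0.0 tilt [-0.002 -0.001 -1.   ] j6new ~63
```

View pics/s7.png

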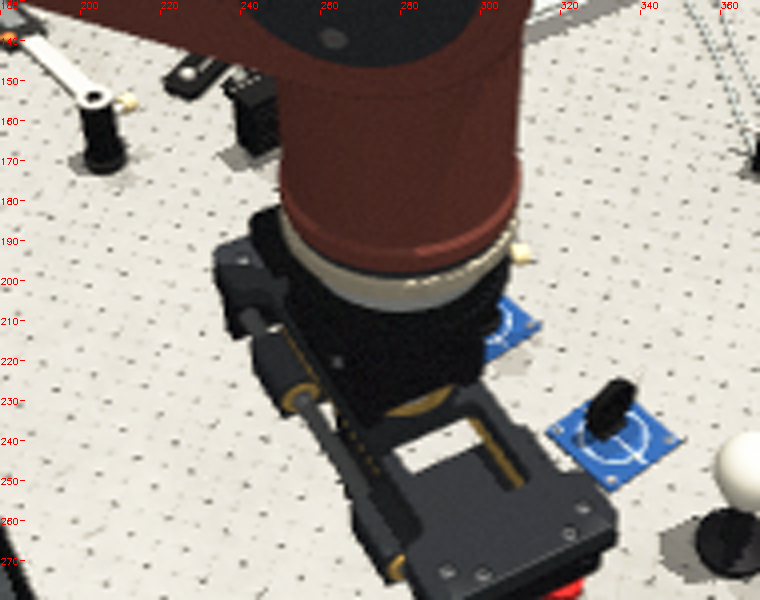

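View pics/t7.png

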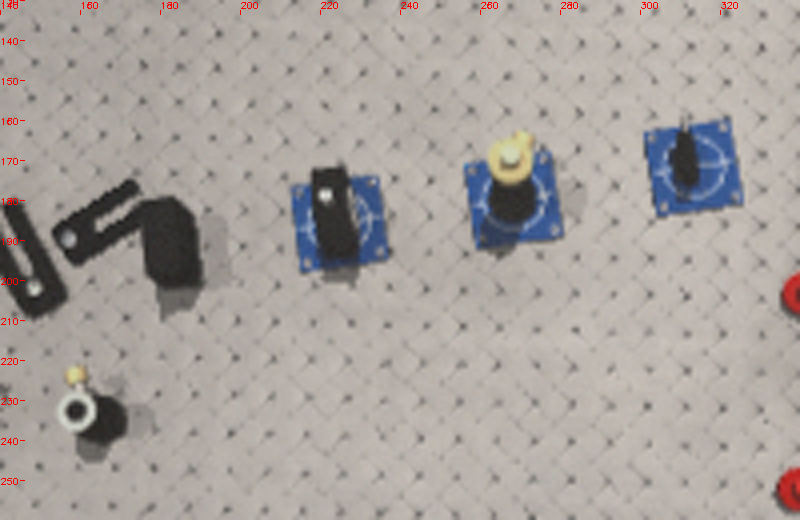

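```bash
python3 - <<'E'
from h import *
print('nut',at('top',140+510/4,130+155/4,116),'body',at('top',140+509/4,130+161/4,107))
print('sensor post',at('top',140+325/4,130+196/4,84))
print('iris top mid',at('top',140+685/4,130+160/4,40))
print('short',at('top',140+76/4,130+411/4,61))
t=cv2.imread('pics/t7.png')
im=camera('top'); crop(im,330,140,100,120,5,'pics/t8.png'); crop(im,240,140,100,60,8,'pics/t9.png')
s=monitor.get_state();print(s['t'],s['dq'])
E
```

```text
nut [590.3926  30.1143 116.    ] body [589.0254  30.8596 107.    ]
sensor post [569.5285 145.1312  84.    ]
iris top mid [610.6105 -82.2936  40.    ]
short [433.751  296.2489  61.    ]
38.0 [ 0.0112 -0.0049 -0.0008  0.0009 -0.0022 -0.0034]
```

View pics/t9.png

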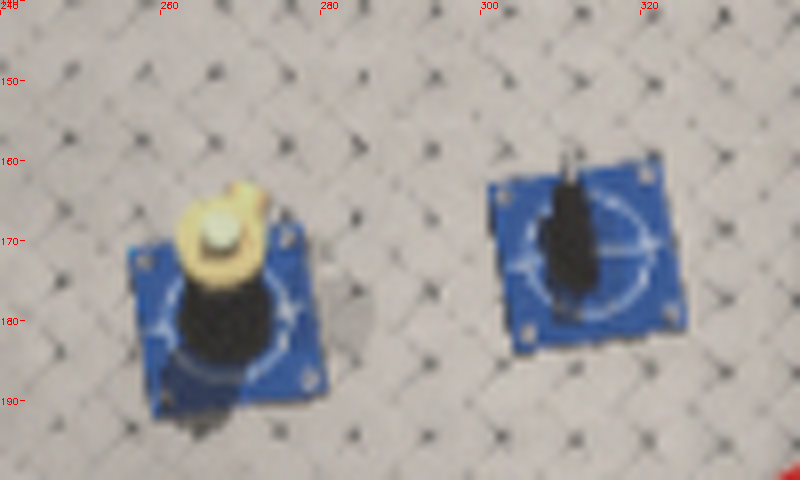

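View pics/t8.png

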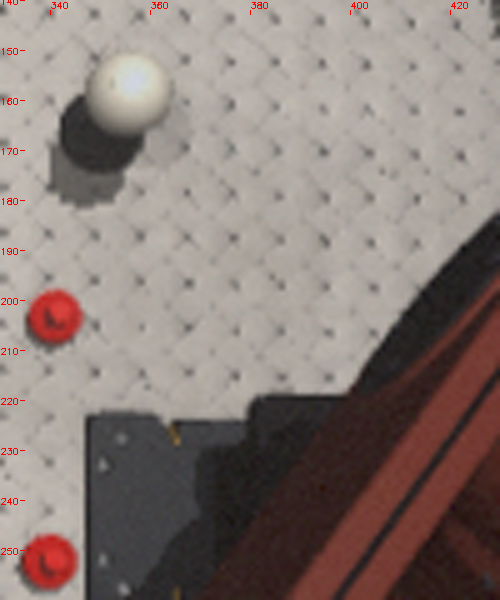

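```bash
python3 - <<'E'
from h import *
print(order.finish_job()); print(monitor.get_state()['t'])
E
```

```text
the job is handed in; nothing more can be done
None
the job is handed in; nothing more can be done
```

The optical line is set up on the three plates and the job is handed in at about 38 s of the 102 s allowed; no verdict came back.

| Part | Where it stands | Last check |
|---|---|---|
| Iris | right-hand plate, next to the lamp | about 8–10 mm short of the plate centre (limit 15 mm) |
| Tall holder | middle plate | within about 2 mm of the plate centre |
| Brass nut | neck up on the holder | about 1 mm off the holder's axis |
| Power sensor | left-hand plate, farthest from the lamp | about 2 mm off the plate centre |

- **Iris offset:** I placed it short on purpose so the gripper body would clear the lamp. The wrist view right after placing gave 8 mm; the last top view gave 9–10 mm.
- **Squareness:** the iris and sensor faces were set square to the row within about 2° by the hand's angle. The pictures show everything upright.
- **Bystanders:** the short holder had not moved (within 1 mm). The arm hid the dropper bottle in the last views, so its position was not re-measured, but the arm never worked within reach of it.
- **What disagreed:** the real fingertips sit about 25–28 mm above the reported tool point. The first two tries at gripping the iris therefore closed above it without touching. I measured the offset in the wrist images and corrected for it.
- **Nut width:** the gripper read about 26 mm on the nut's 28 mm body. The nut did not shift between the pictures taken while it was held.

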